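Lock out the hotplate and clear it for cleaning

ROBOT

A 6-joint arm with a two-finger parallel gripper is mounted at the origin on a cart in front of the work surface, level with it; the furniture and walls round the work are solid. World frame = base frame: x ahead of the robot, y to its left, z up, the work surface at z = 0. Lengths are in m, angles in rad, forces in N, time in s.
With the tool pointing down it reaches from about 0.275 to 0.975 m from the base axis. Payload 8.4 kg.
Tool frame: the origin (TCP) lies between the finger pads; the fingertips stand env.tcp_to_tips ahead of it and the grasp point (between the pads) lies 5 mm behind it (env.tcp_to_tips is the distance from the TCP to the fingertips, in m); x points along the fingers, y is the direction in which the jaws open and shut, and the axes are right-handed (so a half turn about x gives the same grasp; the last joint's range is limited). The gripper opens to 92 mm and grips with 3 to 60 N. Pads are 20 mm wide; open, the fingers measure 128 mm over their backs; the gripper's body (75 mm by 189 mm) begins 69 mm behind the grasp point.
Start: joints at [1.284, 0.353, 1.633, -0, 1.155, -0.002], TCP at [0.176, 0.6, 0.229] pointing down, gripper open.
Joint ranges: [-2.63, 2.63], [-0.92, 2.1], [0.06, 2.66], [-1.3, 4.44], [0, 2.69], [-3.02, 3.02]. Speed limits (rad/s): [2.22, 2.22, 2.79, 3.14, 3.14, 3.14].

INTERFACE

Orientations are given as a unit quaternion [x, y, z, w].
In Python, from rig import monitor, viewer, job_done, env gives the robot as it stands. The module is installed in compiled form; this text tells all that it offers.
- The arm moves only by the tool apply_moves, never from a script. Its arguments are lists of equal length, an entry for each row: "translation": the shift along the world's x, y, z in mm, a list of three; "angular": the turn, a rotation vector about the world's x, y, z in rad, a list of three; "hand": the opening in per cent of the stroke, from 0 (shut) to 100 (fully open). A call has 1 to 8 rows; each row is the pose to reach, as a shift and turn from the pose measured when the call began; what a row does not reach only later rows make up. A row lasts 1/8 s, in which the tool goes at most 62.5 mm and 10.7 degrees, less where a joint would pass 70% of its speed; a pose out of reach is approached as far as the arm can. A call with a gripper value outside its range is refused whole. The fingers move at their own pace and stop on an object; "newtons" is the grip in N (left out, the last holds). Time passes only in rows, so rows that repeat a pose let the fingers close. It gives the time, the measured TCP pose, the force and the opening at its end, in the units of the state.
- monitor.read_state(): the state, without advancing time (a new reading comes with each control period).
- viewer.read_camera(name): name is "side" or "top"; returns a dict with "image" (384x512x3 uint8, red, green, blue), "K" (3x3 intrinsics, pixels), "k1" (the pictures are not rectified: a ray, as slopes to the right and down, at radius r is drawn at 1 + k1 r^2 times it, then the intrinsics apply), "R" (3x3) and "t" (3): a world point X has camera coordinates R X + t. Camera axes: x right, y down, z forward; pixel columns grow to the right and rows downward; lengths in m; the calibration is good to about 2 mm. A picture is of the moment at which its call begins. There is no depth.
- job_done(): hands the job in, once; it reports no verdict.
The state is a dict: "time": time; "q": joint angles; "dq": joint speeds; "joint_efforts": joint torques, N m; "eef_pos": TCP position; "orientation": TCP orientation; "force": force on the tool from outside, world axes, zero at the start; "wrist_torque": the same for the moment, N m; "opening": finger opening in m.
Only numpy, scipy, OpenCV 4.12 (cv2) and the standard library are available. Lean on these libraries where they do the work, as an engineer would, in place of code of your own. Each camera call takes 0.05 s, during which the arm holds its last target.

TASK

The hotplate has to be made safe for cleaning. Turn its selector knob to the off mark (the broad bar), then swing the handle of the isolator box to off so that the hole in its tab lines up with the padlock hasp, and push the hasp's captive lock pin fully down through both holes. Only when that is locked, move everything that stands on the hotplate (matchbox, spice jars, shaker, tin) onto the round wooden board, right way up, and leave the other things on the worktop where they are.

Things in the scene. Friction and masses are not known exactly. Their poses are not given: they have to be found in the camera images.
- hotplate: fixed white portable hotplate, 305 x 330 x 50 mm; origin under its middle; x axis away from the robot (turned by up to 0.12 rad). Control strip along its near edge; the dark hot surface behind it is level, 50 mm above the worktop; the things to clear stand on it in two rows about 0.10 m apart, the matchbox between the two places of the near row, the near row about 0.12 m behind the knob
- selector (a joint): black selector knob on the control strip, upright axis, rad: 0 = pointer at the off mark (broad bar, on the hotplate's +x side of the knob), grows clockwise seen from above. Sprung detents every 0.6 rad from -1.2 to 3.0 (the others are dots), stops at -1.3 and 3.1, so off is not at a stop; let go between two it falls into the nearer. Takes about 0.05 Nm. Starts between 1.5 and 3.0
- selector_grip (a point): point on the knob's axis at the height to grip, 8 mm below the top of its raised grip bar, 84 mm above the worktop. The bar is 50 mm long, 13 mm thick and stands 28 mm clear above the knob's round foot (54 mm across); this point's x axis runs along the bar towards its pointer
- isolator: fixed grey isolator box lying on the worktop, 165 x 200 x 55 mm; origin under its middle; x axis away from the robot (turned by up to 0.25 rad). It may be the thing on the left or on the right of the hotplate. The handle's upright pivot is 40 mm along +x from the origin; the hasp stands at its near edge
- isolator_handle (a joint): black isolator handle that lies flat over the box and turns about an upright axis, rad: 0 = full on (pointing to the box's left), growing counter-clockwise seen from above; off, with the holes lined up, at 1.20 (pointing to the box's -x, the handle's round mark); end stop beyond that, at 1.36, where the holes do not line up. Stiff, stays where it is left (0.12 Nm)
- handle_grip (a point): point to grip on the handle's upright fin, 50 mm from the pivot, 97 mm above the worktop and 9 mm below the fin's top. The fin is 44 mm long, 14 mm thick and stands 36 mm above the handle's arm; this point's x axis points from the pivot out along the fin
- handle_hole (a point): middle of the 11 mm hole in the steel tab at the end of the handle, 100 mm from the pivot, 65 mm above the worktop
- hasp_hole (a point): the point on the axis of the fixed hasp's hole at the height of the handle's tab: the hole in the tab has to come here. 60 mm along -x from the isolator's origin. The hasp is a steel bracket, 30 mm wide, reaching 82 mm above the worktop, open towards the pivot so that the tab swings in under it
- lock_pin (a joint): captive steel pin, 7 mm across with a round nose, upright over the hasp hole; m pressed down: 0 = up, 0.018 = fully home. It passes the tab only when the holes line up within about 4 mm, otherwise it stops on the tab at about 0.003. Takes about 5 N to push and stays where it is left
- lock_pin_top (a point): middle of the pin's flat round head, 26 mm across; 112 mm above the worktop when up, 94 mm when home. Press here from above
- board: fixed round wooden board, 230 mm across, 25 mm thick; origin under its middle on the worktop. On the left or right of the hotplate, the isolator being on the other side
- jar: upright spice jar with a green cap, 44 mm across, 100 mm tall; its sides can be gripped anywhere in the upper half. May be absent; starts on the hotplate; origin at the middle of its underside, z up
- tall_jar: upright spice jar with a red cap, 46 mm across, 109 mm tall; its sides can be gripped anywhere in the upper half. May be absent; starts on the hotplate; origin at the middle of its underside, z up
- shaker: salt shaker with a grey domed top, 44 mm across, 90 mm tall; its sides can be gripped in the upper half, below the dome. May be absent; starts on the hotplate; origin at the middle of its underside, z up
- tin: small round enamel canister, 64 mm across, 85 mm tall with the knob of its lid; the lid is fixed; its sides can be gripped from 47 to 70 mm above its foot (or the 20 mm knob, the topmost 13 mm). May be absent; starts on the hotplate; origin at the middle of its underside, z up
- matches: card matchbox lying flat, 37 mm along its x axis, 60 mm along its y axis, 16 mm tall; grip across the 37 mm. Always there; starts on the hotplate; origin at the middle of its underside, z up
- cup: bystander, to be left alone: steel cup standing mouth down, 79 mm across, 103 mm tall; origin at the middle of its underside
- bowl: bystander, to be left alone: small steel bowl, 72 mm across, 27 mm tall; origin at the middle of its underside
- mug: bystander, to be left alone: white mug, 86 mm across, 92 mm tall; origin at the middle of its underside
- pickles: bystander, to be left alone: pickle jar, 91 mm across, 125 mm tall; origin at the middle of its underside
Things that resemble listed ones, but are neither listed nor needed, are in the scene too. What is shaped like the tall_jar but pink is not meant. Leave any orange look-alike of the jar alone.

How it is judged:
On the way, in this order (a step that is already met when the one before it is completed fails the run):
1. the selector knob is at the off mark (value of joint selector between -0.15 and 0.15 rad), for 0.3 s.
2. the isolator handle is at off, its hole lined up with the hasp's (horizontal distance between handle_hole and hasp_hole below 0.005 m), for 0.2 s.
3. the lock pin is fully down through both holes (value of joint lock_pin above 0.015 m and horizontal distance between handle_hole and hasp_hole below 0.004 m), for 0.3 s.
At the end, for the whole second after the job is handed in: The selector is within 0.15 rad of off, the handle's hole is within 4 mm of the hasp's, the lock pin is pressed at least 15 of its 18 mm, and the matchbox and every jar, shaker and tin present stand on the board, within 0.15 rad of upright, at rest, each with its middle within 105 mm of the board's (all of step 1 and all of step 3 and horizontal distance between each of jar, tall_jar, shaker, tin, matches and board below 0.105 m and z of jar in the frame of board between 0.018 and 0.034 m and angle between each of jar, tall_jar, shaker, tin, matches's own z axis and vertical below 0.15 rad and linear speed of each of jar, tall_jar, shaker, tin, matches below 0.03 m/s and z of tall_jar in the frame of board between 0.018 and 0.034 m and z of shaker in the frame of board between 0.018 and 0.034 m and z of tin in the frame of board between 0.018 and 0.034 m and z of matches in the frame of board between 0.018 and 0.034 m); the robot touches nothing.
It fails at once if a thing on the hotplate is handled before the lock pin is home (value of joint lock_pin below 0.015 m and (contact force between the fingers and jar above 2 N or contact force between the fingers and tall_jar above 2 N or contact force between the fingers and shaker above 2 N or contact force between the fingers and tin above 2 N or contact force between the fingers and matches above 2 N)).
It fails at once if a bystander is moved by more than 4 cm (distance of any of cup, bowl, mug, pickles from where it was at the start of the episode above 0.04 m).
Of jar, tall_jar, shaker, tin only 2 to 4 are there at a start; the rules pass over those that are not, and their reading is None.
At some moment in a run one of matches may be knocked a few centimetres aside while the robot is not near it.
It also fails if it takes over 210 s, if anything falls off the work surface, if the arm or the gripper's body presses on something with over 40 N, if the wrist force passes 120 N, or if a joint passes its speed limit or range.

## Working session

There is one attempt and no reset: what is moved stays moved. The work goes in short steps, Python scripts to look and compute and a tool call to move; the robot and the scene stay as the last step left them, time stands still between calls to the robot, and variables do not carry over. Pictures are saved under pics/ and viewed, and the job is handed in when it is done.

Besides the shell and the picture viewer there is one more tool, called after "Emit:" as name(argument=value, ...) on one line, values as JSON. apply_moves: Moves the arm, as the interface text tells. Its arguments: {"type":"object","properties":{"translation":{"type":"array","items":{"type":"array","items":{"type":"number"}}},"angular":{"type":"array","items":{"type":"array","items":{"type":"number"}}},"hand":{"type":"array","items":{"type":"number"}},"newtons":{"type":"number"}},"required":["translation","angular","hand"]}

```bash
mkdir -p pics; cat > h.py <<'E'
import numpy as np, cv2
from rig import monitor, viewer, job_done, env
def snap(n,tag):
    c=viewer.read_camera(n); np.savez(f'pics/{tag}.npz',**c)
    cv2.imwrite(f'pics/{tag}.png',cv2.cvtColor(c['image'],cv2.COLOR_RGB2BGR)); return c
def crop(tag,u0,v0,w,h,s,out):
    im=cv2.imread(f'pics/{tag}.png')[v0:v0+h,u0:u0+w]
    cv2.imwrite(f'pics/{out}.png',cv2.resize(im,None,fx=s,fy=s,interpolation=cv2.INTER_CUBIC))
def ld(tag): return dict(np.load(f'pics/{tag}.npz'))
def proj(c,X):
    p=c['R']@np.array(X,float)+c['t']; s=p[:2]/p[2]; s=s*(1+float(c['k1'])*(s@s)); 
    return (c['K']@np.array([s[0],s[1],1]))[:2]
def pix(c,u,v,z):
    d=np.linalg.solve(c['K'],np.array([u,v,1.]))[:2]; s=d.copy()
    for _ in range(30): s=d/(1+float(c['k1'])*(s@s))
    r=c['R'].T@np.array([s[0],s[1],1]); o=-c['R'].T@c['t']
    return o+r*(z-o[2])/r[2]
E
python3 - <<'E'
from h import *
for n in('top','side'):
    c=snap(n,n+'0'); print(n,-c['R'].T@c['t'],c['R'][2],c['K'][0],c['k1']); crop(n+'0',0,0,512,384,1.5,n+'0b')
print(monitor.read_state(),env.tcp_to_tips)
E
```

```text
top [0.44832544 0.11169347 1.40989231] [ 0.06258607 -0.00654228 -0.99801813] [441.18940879   0.         251.30305059] -0.08665284333866667
side [ 0.27011283 -1.0374861   0.93306227] [ 0.19687856  0.78053077 -0.59330478] [453.25300361   0.         252.31753388] -0.16619391506053113
{'time': 0.1, 'q': array([ 1.28363863e+00,  3.53563716e-01,  1.63405131e+00, -3.12484003e-05,
        1.15518122e+00, -2.40233583e-03]), 'dq': array([-0.00031288, -0.00210021, -0.00245443, -0.00105086, -0.00041479,
        0.00011554]), 'joint_efforts': array([-2.26566935e-04, -5.94904160e+01, -3.34930944e+01,  6.97250222e-02,
        1.84785639e-02, -1.80131588e-05]), 'eef_pos': array([0.17546908, 0.59942717, 0.22795184]), 'orientation': array([ 0.09990945,  0.70000376, -0.10075453,  0.69990097]), 'force': array([ 0.16726305, -0.04236062,  0.47520225]), 'wrist_torque': array([-0.02192851, -0.04739481,  0.03929207]), 'opening': 0.0922232885852587} 0.014
```

View pics/top0b.png

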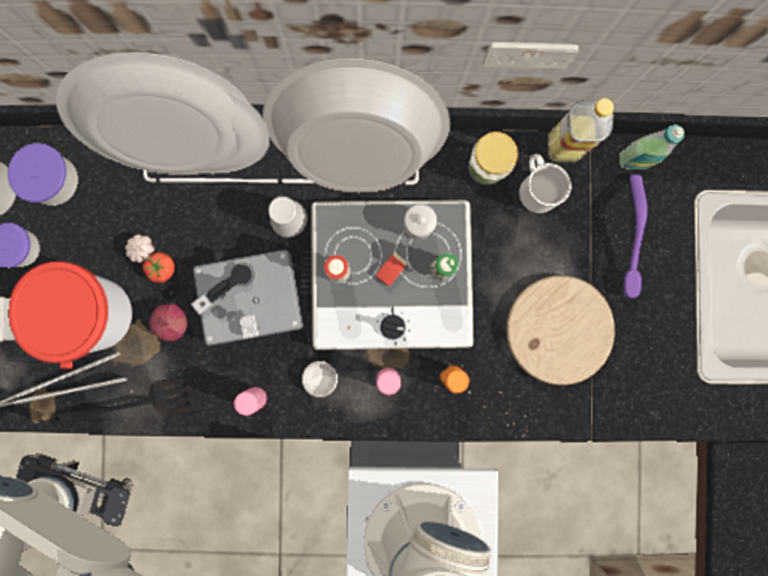

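View pics/side0b.png

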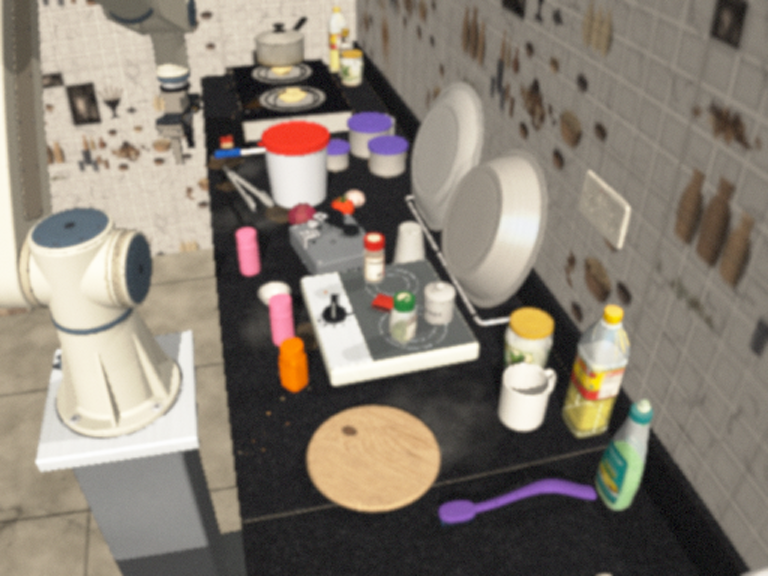

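Top view: isolator is left of the hotplate (245,298), board right (560,330). On the hotplate are the red jar (337,267), green jar (446,265), tin (420,220) and matches (391,270). The knob is at (392,327). I'll enlarge these.

```bash
python3 - <<'E'
from h import *
crop('top0',120,155,90,80,8,'iso'); crop('top0',200,125,125,115,6,'hot')
E
```

```text
(no output)
```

View pics/iso.png

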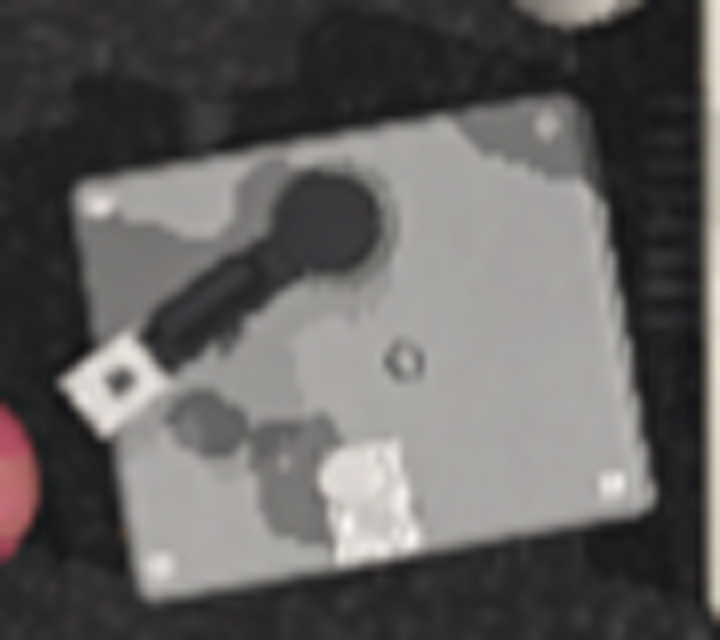

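View pics/hot.png

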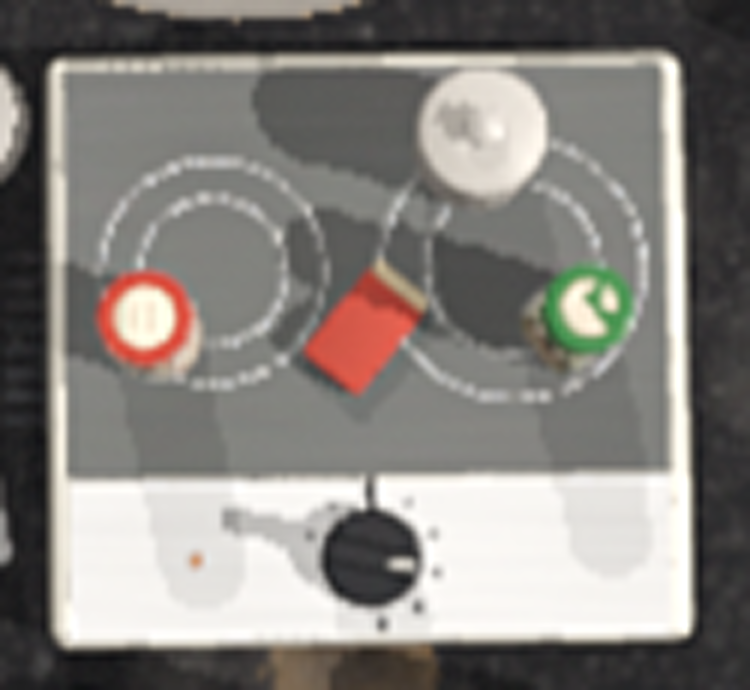

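```bash
cat >> h.py <<'E'
def P(c,x,y,s,u0,v0,z): return pix(c,(x+.5)/s-.5+u0,(y+.5)/s-.5+v0,z)
E
python3 - <<'E'
from h import *
np.set_printoptions(precision=4,suppress=True)
c=ld('top0')
H=lambda x,y,z:P(c,x,y,6,200,125,z)
I=lambda x,y,z:P(c,x,y,8,120,155,z)
print('hot corners',*[H(*p,.05) for p in((50,60),(682,55),(57,648),(692,640))])
print('knob foot',H(371,558,.064),'mark',H(402,563,.092),'off',H(370,490,.05))
print('dots',*[H(*p,.05)[:2] for p in((410,503),(434,533),(437,572),(418,607),(382,624),(310,535))])
print('red',H(144,318,.109+.05),'green',H(588,308,.15),'tin lid',H(484,130,.122),'tin knob',H(492,131,.135))
print('match',*[H(*p,.066)[:2] for p in((376,274),(423,310),(304,352),(358,396))])
print('iso corners',*[I(*p,.055)[:2] for p in((75,187),(580,97),(145,600),(655,510))])
print('pivot',I(327,221,.062),'hole',I(122,379,.065),'pin',I(357,478,.112),'hasp',I(372,500,.082))
print('board',pix(c,561/1.5,330/1.5,.025),'board edges',*[pix(c,u/1.5,v/1.5,.025)[:2] for u,v in((508,330),(614,330),(561,277),(561,384))])
E
```

```text
hot corners [0.708  0.2405 0.05  ] [ 0.7158 -0.0884  0.05  ] [0.4038 0.2307 0.05  ] [ 0.4122 -0.095   0.05  ]
knob foot [0.4521 0.0709 0.064 ] mark [0.4498 0.0563 0.092 ] off [0.487  0.0715 0.05  ]
dots [0.4806 0.0508] [0.4654 0.0383] [0.4454 0.0365] [0.4274 0.0461] [0.4184 0.0644] [0.4635 0.102 ]
red [0.564  0.1829 0.159 ] green [ 0.5727 -0.0289  0.15  ] tin lid [0.6626 0.0197 0.122 ] tin knob [0.66   0.0168 0.135 ]
match [0.5968 0.0703] [0.5787 0.046 ] [0.5564 0.1064] [0.5343 0.0786]
iso corners [0.5684 0.4824] [0.606  0.2869] [0.4095 0.4504] [0.4472 0.2546]
pivot [0.556  0.3823 0.062 ] hole [0.494  0.4591 0.065 ] pin [0.4573 0.3587 0.112 ] hasp [0.4493 0.3585 0.082 ]
board [ 0.449  -0.2865  0.025 ] board edges [ 0.4477 -0.1737] [ 0.4502 -0.4009] [ 0.561  -0.2868] [ 0.3357 -0.2867]
```

```bash
python3 - <<'E'
from h import *
crop('side0',185,130,70,60,10,'isos'); crop('top0',150,200,35,35,16,'hasp')
c=ld('side0');
for p in((.547,.3764,.06),(.556,.3823,.06),(.449,.357,.112),(.4575,.3587,.112)):
  q=proj(c,p); print(p,(q+.5-[185,130])*10-.5)
c=ld('top0');
for p in((.547,.3764,.06),(.449,.357,.112),(.4575,.3587,.112)):
  q=proj(c,p); print(p,(q+.5-[150,200])*16-.5)
E
```

```text
(0.547, 0.3764, 0.06) [470.62281745 249.63551102]
(0.556, 0.3823, 0.06) [491.05046076 238.62622369]
(0.449, 0.357, 0.112) [209.71529331 186.6544967 ]
(0.4575, 0.3587, 0.112) [232.45458677 181.37075604]
(0.547, 0.3764, 0.06) [ 205.99229369 -229.43789063]
(0.449, 0.357, 0.112) [242.59796726 281.90309456]
(0.4575, 0.3587, 0.112) [234.52995644 235.5169586 ]
```

View pics/isos.png

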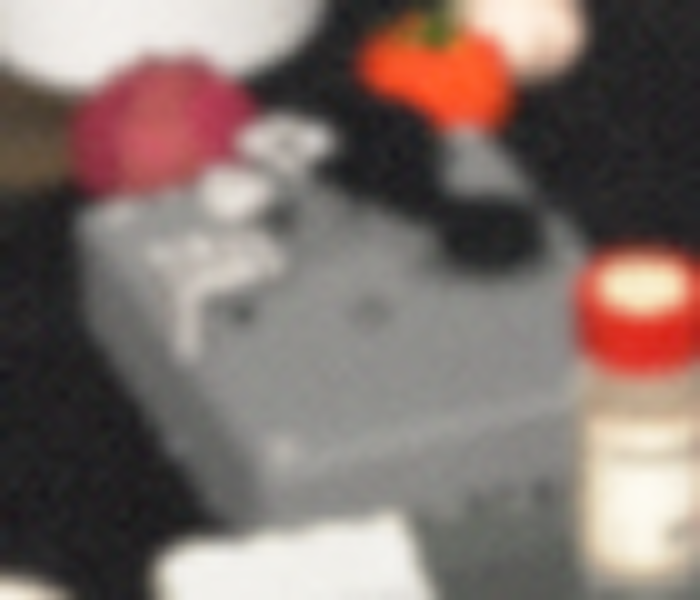

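View pics/hasp.png

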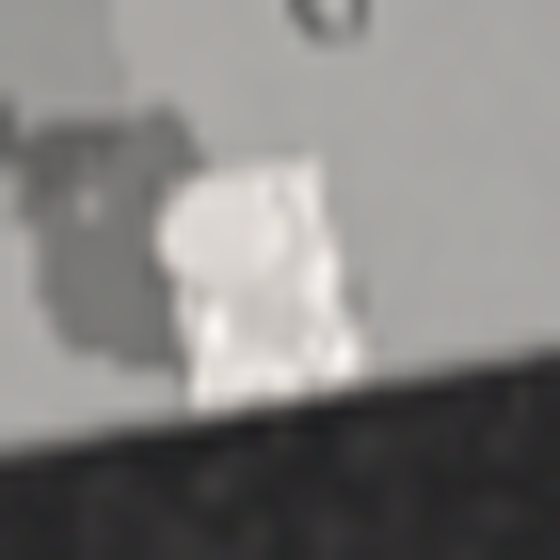

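```bash
cat >> h.py <<'E'
from scipy.spatial.transform import Rotation as Ro
def st():
    s=monitor.read_state(); M=Ro.from_quat(s['orientation']).as_matrix()
    print('t %.2f pos'%s['time'],np.round(s['eef_pos']*1000,1),'yaw(y) %.3f'%np.arctan2(M[1,1],M[0,1]),'tilt %.3f'%np.arccos(-M[2,0]),'F',np.round(s['force'],1),'T',np.round(s['wrist_torque'],2),'open %.1f'%(s['opening']*1000),'q',np.round(s['q'],2))
    return s
E
python3 - <<'E'
from h import *
st()
E
```

```text
t 0.10 pos [175.5 599.4 228. ] yaw(y) 1.286 tilt 0.001 F [ 0.2 -0.   0.5] T [-0.02 -0.05  0.04] open 92.2 q [ 1.28  0.35  1.63 -0.    1.16 -0.  ]
```

Emit:
apply_moves(translation=[[28,-53,0],[55,-106,0],[83,-158,0],[111,-211,0],[139,-264,0],[166,-317,0],[194,-370,0],[222,-422,0]], angular=[[0,0,-0.15],[0,0,-0.3],[0,0,-0.45],[0,0,-0.6],[0,0,-0.75],[0,0,-0.9],[0,0,-1.05],[0,0,-1.2]], hand=[100,100,100,100,100,100,100,100])

```text
time: 1.1
eef_pos: [0.398, 0.1756, 0.228]
orientation: [0.479, 0.52, -0.479, 0.52]
force: [-0.0, 0.7, -0.0]
opening: 0.0922
```

```bash
python3 - <<'E'
from h import *
s=st(); print((np.array([.4525,.071,.2])-s['eef_pos'])*1000)
E
```

```text
t 1.10 pos [398.  175.6 228. ] yaw(y) 0.081 tilt 0.001 F [-0.   0.7 -0. ] T [-0.03  0.07  0.03] open 92.2 q [0.41 0.05 2.02 0.   1.07 0.33]
[  54.53016729 -104.60520809  -28.01665999]
```

Emit:
apply_moves(translation=[[27,-52,0],[55,-105,0],[55,-105,-40],[55,-105,-80],[55,-105,-120],[55,-105,-146],[55,-105,-146]], angular=[[0,0,-0.14],[0,0,-0.28],[0,0,-0.28],[0,0,-0.28],[0,0,-0.28],[0,0,-0.28],[0,0,-0.28]], hand=[50,50,50,50,50,50,50])

```text
time: 1.98
eef_pos: [0.4517, 0.0704, 0.0806]
orientation: [-0.546, -0.449, 0.548, -0.447]
force: [-0.6, 0.7, 0.3]
opening: 0.0463
```

```bash
python3 - <<'E'
from h import *
st(); snap('top','t1'); snap('side','s1'); crop('t1',180,130,140,120,5,'t1c');crop('s1',170,140,150,120,5,'s1c')
E
```

```text
t 1.98 pos [451.7  70.4  80.6] yaw(y) -0.199 tilt 0.004 F [-0.6  0.7  0.3] T [-0.09  0.04  0.01] open 46.3 q [0.15 0.31 2.1  0.   0.73 0.35]
```

View pics/t1c.png

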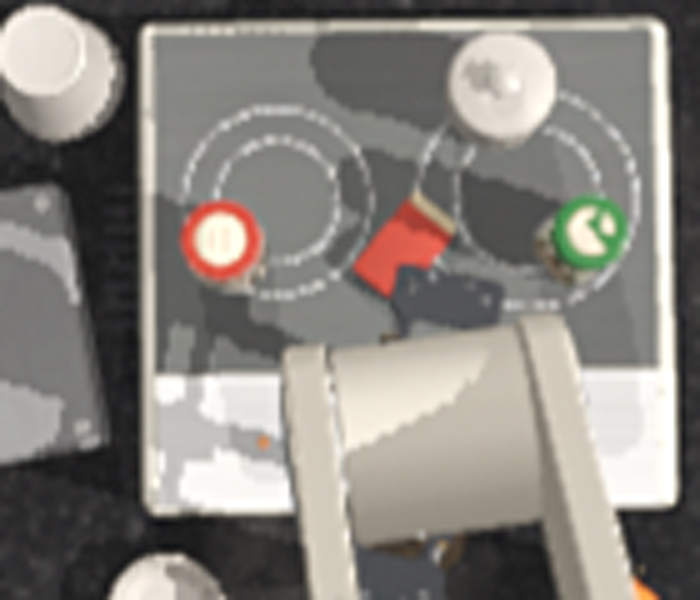

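View pics/s1c.png

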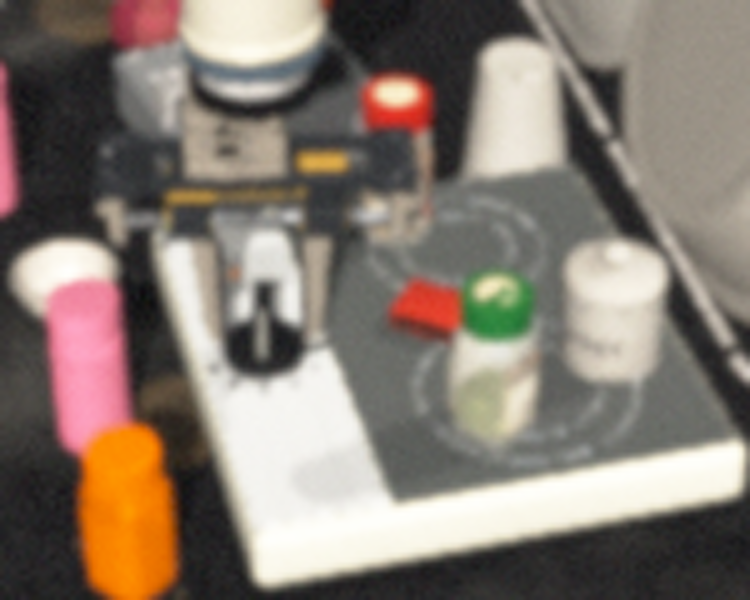

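The side view shows the fingers either side of the knob's bar at about (260,320), well centred. Closing on it now.

Emit:
apply_moves(translation=[[0,0,0],[0,0,0],[0,0,0],[0,0,0]], angular=[[0,0,0],[0,0,0],[0,0,0],[0,0,0]], hand=[0,0,0,0], newtons=20)

```text
time: 2.58
eef_pos: [0.4525, 0.0708, 0.0828]
orientation: [-0.547, -0.448, 0.548, -0.447]
force: [-4.5, 0.9, 6.9]
opening: 0.013
```

```bash
python3 - <<'E'
from h import *
st()
E
```

```text
t 2.58 pos [452.5  70.8  82.8] yaw(y) -0.199 tilt 0.002 F [-4.5  0.9  6.9] T [ 0.09  0.81 -0.04] open 13.0 q [0.15 0.31 2.1  0.   0.73 0.35]
```

Emit:
apply_moves(translation=[[0,0,0],[0,0,0],[0,0,0],[0,0,0],[0,0,0],[0,0,0],[0,0,0],[0,0,0]], angular=[[0,0,0.16],[0,0,0.32],[0,0,0.48],[0,0,0.64],[0,0,0.8],[0,0,0.96],[0,0,1.12],[0,0,1.28]], hand=[0,0,0,0,0,0,0,0])

```text
time: 3.58
eef_pos: [0.4515, 0.0705, 0.0828]
orientation: [0.169, 0.687, -0.171, 0.686]
force: [-2.8, -2.5, 4.3]
opening: 0.0131
```

```bash
python3 - <<'E'
from h import *
s=st(); print((np.array([.4523,.0708,.2])-s['eef_pos'])*1000)
E
```

```text
t 3.58 pos [451.5  70.5  82.8] yaw(y) 1.086 tilt 0.004 F [-2.8 -2.5  4.3] T [-0.4   0.58 -0.38] open 13.1 q [ 0.15  0.31  2.1  -0.    0.73 -0.93]
[  0.83136033   0.32320114 117.18805259]
```

Emit:
apply_moves(translation=[[0,0,0],[0,0,0],[0,0,0],[0,0,0],[0,0,0],[0,0,0]], angular=[[0,0,0.16],[0,0,0.32],[0,0,0.51],[0,0,0.51],[0,0,0.51],[0,0,0.51]], hand=[0,0,0,0,0,0])

```text
time: 4.32
eef_pos: [0.4513, 0.0701, 0.0829]
orientation: [-0.009, 0.708, 0.006, 0.706]
force: [-0.5, -6.6, 1.5]
opening: 0.0128
```

Emit:
apply_moves(translation=[[0,0,0],[0,0,0],[0,0,40],[0,0,80],[0,0,120],[0,40,120],[0,100,120],[0,160,120]], angular=[[0,0,0],[0,0,0],[0,0,0],[0,0,0],[0,0,0],[0,0,0],[0,0,0],[0,0,0]], hand=[50,50,50,50,50,50,50,50])

```text
time: 5.32
eef_pos: [0.4513, 0.2319, 0.2033]
orientation: [-0.008, 0.707, 0.005, 0.707]
force: [0.2, -0.5, 1.0]
opening: 0.0462
```

```bash
python3 - <<'E'
from h import *
st(); snap('top','t2'); snap('side','s2'); crop('t2',100,130,220,120,3,'t2c');crop('s2',180,170,80,60,9,'s2c')
E
```

```text
t 5.33 pos [451.3 231.9 203.3] yaw(y) 1.590 tilt 0.004 F [ 0.2 -0.5  1. ] T [0.01 0.01 0.  ] open 46.2 q [ 0.47  0.2   1.91 -0.    1.04 -1.11]
```

View pics/t2c.png

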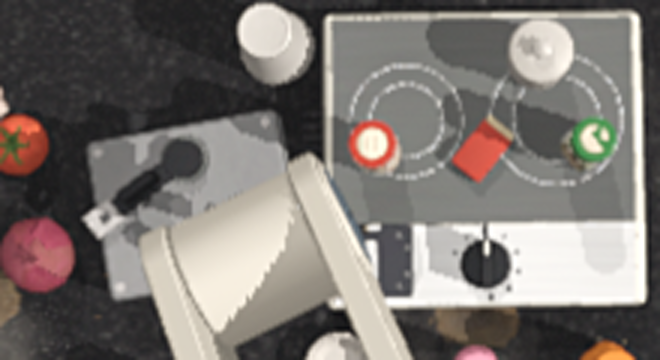

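View pics/s2c.png

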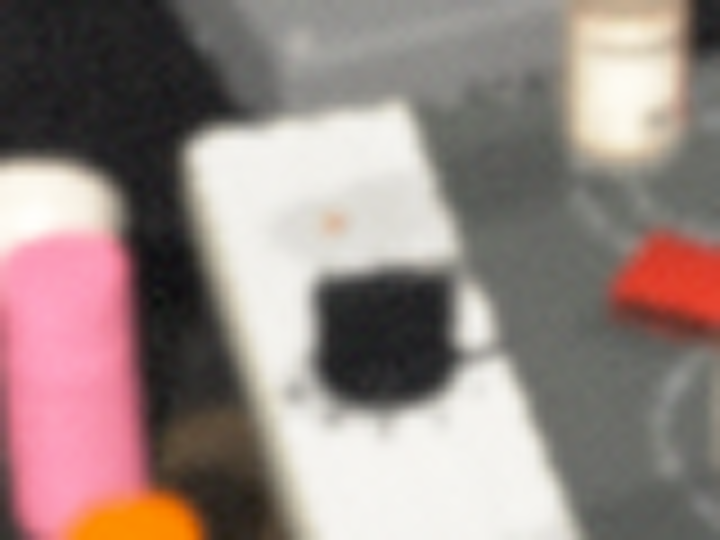

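Knob pointer now faces the broad bar (crop 485,240). Next the handle; refining its fin and pivot positions.

```bash
python3 - <<'E'
from h import *
crop('t2',125,165,50,45,14,'t2i')
c=ld('t2')
for z in(.055,.07,.106):
  print(z,[np.round((proj(c,(x,y,z))+.5-[125,165])*14-.5) for x,y in((.556,.382),(.5246,.4209),(.494,.459))])
E
```

```text
0.055 [array([510., 250.]), array([331., 389.]), array([156., 525.])]
0.07 [array([497., 244.]), array([316., 385.]), array([139., 523.])]
0.106 [array([463., 230.]), array([277., 375.]), array([ 95., 516.])]
```

View pics/t2i.png

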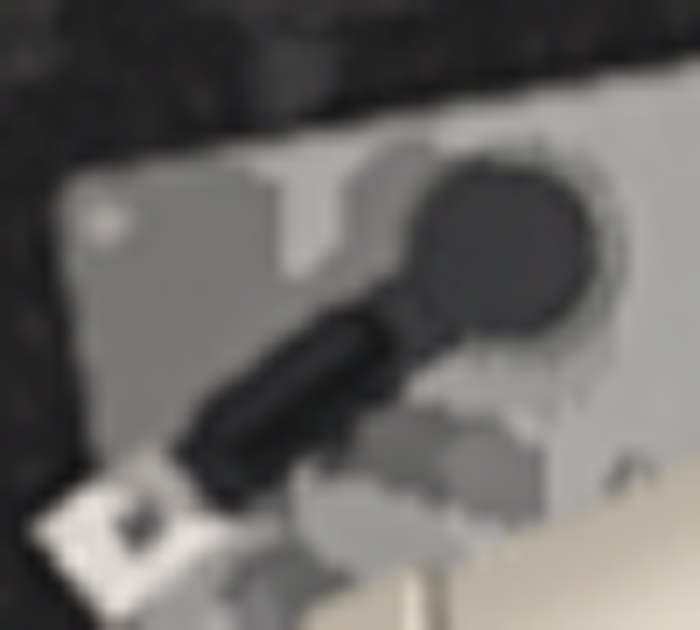

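Emit:
apply_moves(translation=[[15,38,0],[29,75,0],[44,113,0],[58,150,0],[73,188,0],[73,188,-40],[73,188,-80],[73,188,-110]], angular=[[0,0,-0.18],[0,0,-0.36],[0,0,-0.54],[0,0,-0.72],[0,0,-0.91],[0,0,-0.91],[0,0,-0.91],[0,0,-0.91]], hand=[60,60,60,60,60,60,60,60])

```text
time: 6.42
eef_pos: [0.5238, 0.4223, 0.0911]
orientation: [0.303, 0.639, -0.305, 0.638]
force: [-0.1, 0.1, -0.6]
opening: 0.0554
```

```bash
python3 - <<'E'
from h import *
st(); snap('side','s3'); crop('s3',160,100,110,90,6,'s3c')
E
```

```text
t 6.42 pos [523.8 422.3  91.1] yaw(y) 0.683 tilt 0.004 F [-0.1  0.1 -0.6] T [ 0.02 -0.02 -0.01] open 55.4 q [ 0.68  0.57  1.62  0.    0.95 -0.01]
```

View pics/s3c.png

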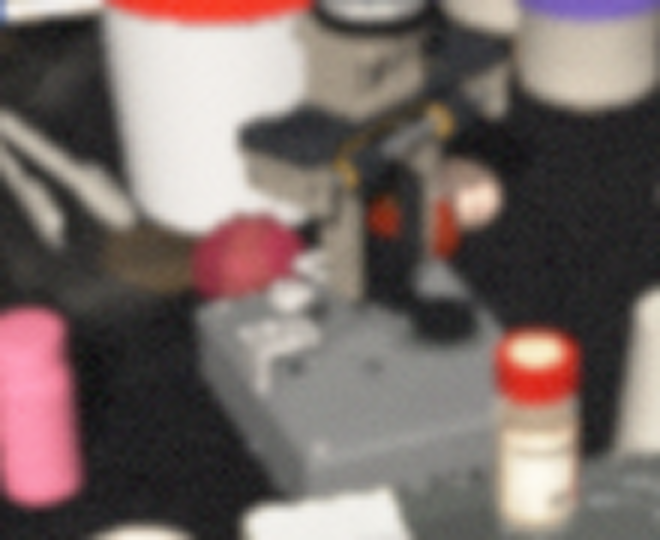

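Fin sits between the fingers (crop 390,240). Closing.

Emit:
apply_moves(translation=[[0,0,0],[0,0,0],[0,0,0],[0,0,0]], angular=[[0,0,0],[0,0,0],[0,0,0],[0,0,0]], hand=[0,0,0,0], newtons=20)

```text
time: 6.98
eef_pos: [0.5227, 0.4213, 0.0885]
orientation: [0.302, 0.64, -0.306, 0.637]
force: [0.7, 0.6, 0.2]
opening: 0.0173
```

```bash
python3 - <<'E'
from h import *
s=st(); p=s['eef_pos'][:2]
P=np.array([.556,.382]); d=p-P; print('r',np.hypot(*d),'ang',np.arctan2(d[1],d[0]))
th=np.arange(1,9)*.14
for t in th:
  q=P+Ro.from_rotvec([0,0,t]).as_matrix()[:2,:2]@d
  print('%.2f'%t,np.round((q-p)*1000,1))
E
```

```text
t 6.97 pos [522.7 421.3  88.5] yaw(y) 0.683 tilt 0.007 F [0.7 0.6 0.2] T [-0.02 -0.01 -0.03] open 17.3 q [ 0.68  0.57  1.63  0.    0.95 -0.01]
r 0.0515113997938311 ang 2.2735215036342287
0.14 [-5.2 -5. ]
0.28 [ -9.6 -10.7]
0.42 [-13.1 -17. ]
0.56 [-15.8 -23.7]
0.70 [-17.5 -30.7]
0.84 [-18.2 -37.9]
0.98 [-17.9 -45.1]
1.12 [-16.6 -52.1]
```

Emit:
apply_moves(translation=[[0,0,0],[0,0,0]], angular=[[0,0,0],[0,0,0]], hand=[0,0])

```text
time: 7.22
eef_pos: [0.5227, 0.4214, 0.0885]
orientation: [0.302, 0.64, -0.306, 0.637]
force: [1.0, 0.6, -2.7]
opening: 0.0136
```

```bash
python3 - <<'E'
from h import *
st()
E
```

```text
t 7.22 pos [522.7 421.4  88.5] yaw(y) 0.683 tilt 0.006 F [ 1.   0.6 -2.7] T [ 0.2  -0.3  -0.07] open 13.6 q [ 0.68  0.57  1.63  0.    0.95 -0.01]
```

Emit:
apply_moves(translation=[[-5.2,-5,0],[-9.6,-10.7,0],[-13.1,-17,0],[-15.8,-23.7,0],[-17.5,-30.7,0],[-18.2,-37.9,0],[-17.9,-45.1,0],[-17.9,-45.1,0]], angular=[[0,0,0.14],[0,0,0.28],[0,0,0.42],[0,0,0.56],[0,0,0.7],[0,0,0.84],[0,0,0.98],[0,0,0.98]], hand=[0,0,0,0,0,0,0,0])

```text
time: 8.22
eef_pos: [0.5038, 0.376, 0.0885]
orientation: [-0.035, 0.707, 0.03, 0.705]
force: [-6.0, 2.3, 0.5]
opening: 0.0136
```

```bash
python3 - <<'E'
from h import *
s=st(); p=s['eef_pos'][:2]
P=np.array([.556,.382]); d=p-P; print('r',np.hypot(*d),'ang',np.arctan2(d[1],d[0]))
snap('top','t4');snap('side','s4');crop('t4',120,155,90,80,8,'t4c');crop('s4',185,130,70,60,10,'s4c')
E
```

```text
t 8.22 pos [503.8 376.   88.5] yaw(y) 1.662 tilt 0.007 F [-6.   2.3  0.5] T [0.52 1.   0.2 ] open 13.6 q [ 0.64  0.52  1.73 -0.01  0.9  -1.02]
r 0.0525318944427277 ang -3.027065362624608
```

View pics/t4c.png

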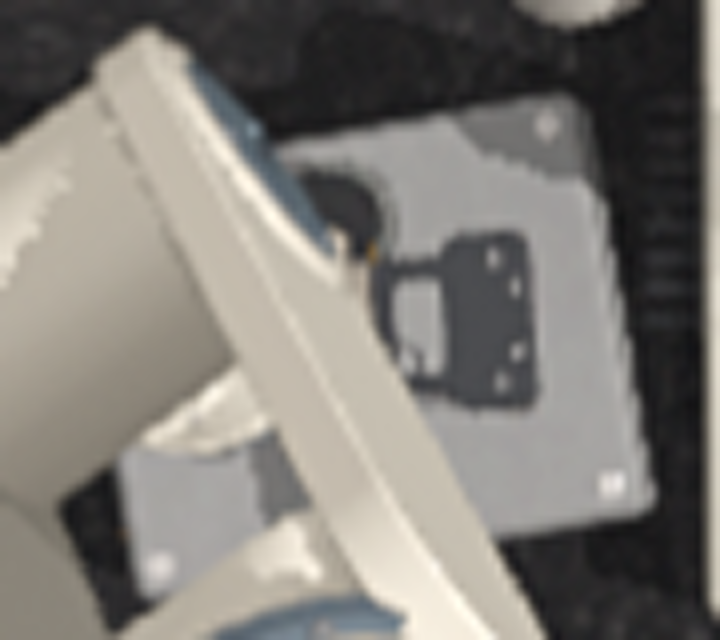

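View pics/s4c.png

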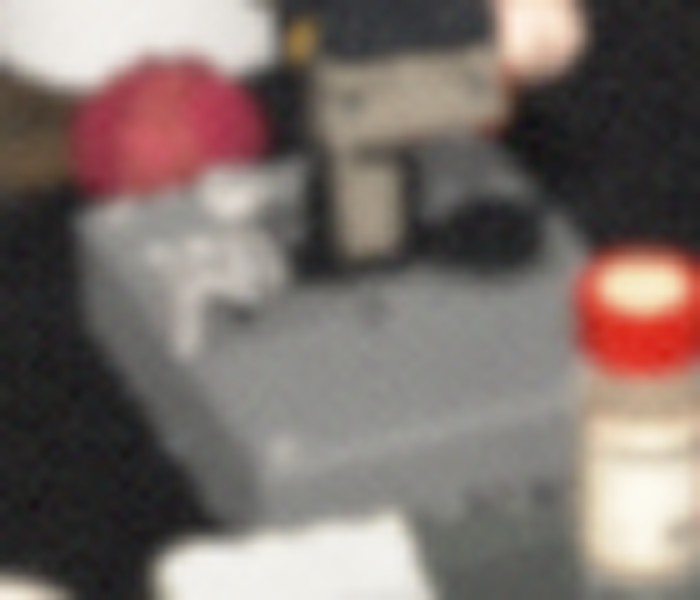

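Emit:
apply_moves(translation=[[1,-5.7,0],[1,-5.7,0],[1,-5.7,0]], angular=[[0,0,0.11],[0,0,0.11],[0,0,0.11]], hand=[0,0,0])

```text
time: 8.7
eef_pos: [0.5046, 0.3707, 0.0885]
orientation: [-0.071, 0.705, 0.066, 0.703]
force: [-2.6, 1.0, -0.4]
opening: 0.0139
```

```bash
python3 - <<'E'
from h import *
s=st(); p=s['eef_pos'][:2]
P=np.array([.556,.382]); d=p-P; print('r',np.hypot(*d),'ang',np.arctan2(d[1],d[0]))
E
```

```text
t 8.70 pos [504.6 370.7  88.5] yaw(y) 1.766 tilt 0.008 F [-2.6  1.  -0.4] T [0.46 0.54 0.13] open 13.9 q [ 0.63  0.51  1.73 -0.01  0.9  -1.13]
r 0.05266544882071688 ang -2.926234587030354
```

Emit:
apply_moves(translation=[[0,0,0],[0,0,0],[0,0,0],[0,0,40],[0,0,80],[0,0,120],[0,-60,120],[0,-120,120]], angular=[[0,0,0],[0,0,0],[0,0,0],[0,0,0],[0,0,0],[0,0,0],[0,0,0],[0,0,0]], hand=[50,50,50,50,50,50,50,50])

```text
time: 9.7
eef_pos: [0.5047, 0.2499, 0.2092]
orientation: [-0.072, 0.704, 0.067, 0.703]
force: [1.1, -0.6, -0.7]
opening: 0.0459
```

Emit:
apply_moves(translation=[[0,-60,0],[0,-120,0],[0,-120,0]], angular=[[0,0,0],[0,0,0],[0,0,0]], hand=[0,0,0])

```text
time: 10.07
eef_pos: [0.5046, 0.1264, 0.2094]
orientation: [-0.07, 0.704, 0.065, 0.704]
force: [0.3, 0.6, 0.0]
opening: 0.018
```

```bash
python3 - <<'E'
from h import *
s=st()
snap('top','t5');snap('side','s5');crop('t5',140,165,55,60,13,'t5c');crop('s5',195,130,50,40,14,'s5c')
E
```

```text
t 10.07 pos [504.6 126.4 209.4] yaw(y) 1.763 tilt 0.008 F [0.3 0.6 0. ] T [ 0.04  0.01 -0.05] open 18.0 q [ 0.25  0.21  1.87 -0.01  1.06 -1.51]
```

View pics/t5c.png

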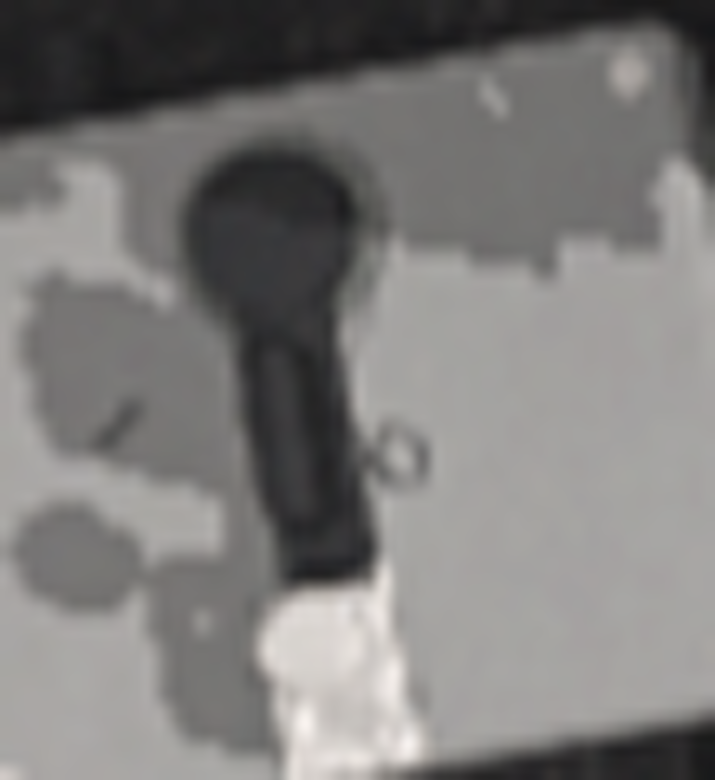

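View pics/s5c.png

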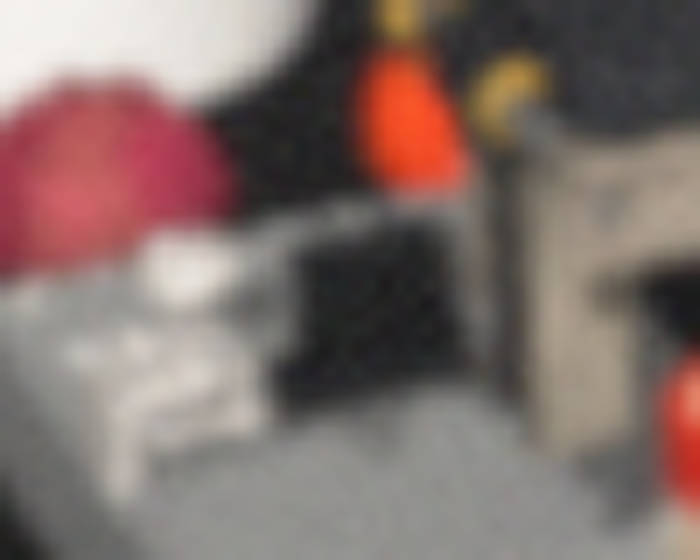

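```bash
python3 - <<'E'
from h import *
c=ld('t5'); Q=lambda x,y,z:P(c,x,y,13,140,165,z)[:2]
a=Q(272,235,.07); b=Q(331,572,.07); pin=Q(315,640,.112); m=Q(400,457,.055); 
print(a,b,pin,m)
f=lambda v:np.arctan2(v[1],v[0])%(2*np.pi)
print('arm',f(b-a),'pin',f(pin-a),np.hypot(*(pin-a)),'mark',f(m-a),np.hypot(*(m-a)))
# box edges: hasp plate sides
print('hasp R edge',f(Q(422,745,.075)-Q(385,570,.082)))
e=[Q(0,135,.055),Q(640,25,.055)];print('far edge',f(e[0]-e[1])+np.pi/2)
h=a+.1*np.array([np.cos(f(b-a)),np.sin(f(b-a))]);print('hole est',h)
f0=Q(283,345,.106);f1=Q(308,525,.106);print('fin ridge',f(f1-f0))
E
```

```text
[0.55407046 0.38062351] [0.4751915  0.36464416] [0.45889746 0.35997848] [0.50296116 0.35174282]
arm 3.341468410840071 pin 3.355204275273917 0.09738643856073508 mark 3.655937639432997 0.05870481632190101
hasp R edge 3.3455980476480556
far edge 3.325382055541117
hole est [0.45606134 0.36076876]
fin ridge 3.3060682140924373
```

Emit:
apply_moves(translation=[[-12,58,0],[-23,116,0],[-35,175,0],[-46.5,233,0],[-46.5,233,-50],[-46.5,233,-75],[-46.5,233,-75]], angular=[[0,0,0],[0,0,0],[0,0,0],[0,0,0],[0,0,0],[0,0,0],[0,0,0]], hand=[0,0,0,0,0,0,0])

```text
time: 11.05
eef_pos: [0.4567, 0.3632, 0.1325]
orientation: [-0.072, 0.705, 0.066, 0.702]
force: [0.4, -0.2, 0.5]
opening: 0.0004
```

```bash
python3 - <<'E'
from h import *
s=st()
snap('side','s6');crop('s6',185,110,60,60,11,'s6c')
E
```

```text
t 11.05 pos [456.7 363.2 132.5] yaw(y) 1.767 tilt 0.009 F [ 0.4 -0.2  0.5] T [0.09 0.02 0.  ] open 0.4 q [ 0.67  0.4   1.8  -0.01  0.95 -1.09]
```

View pics/s6c.png

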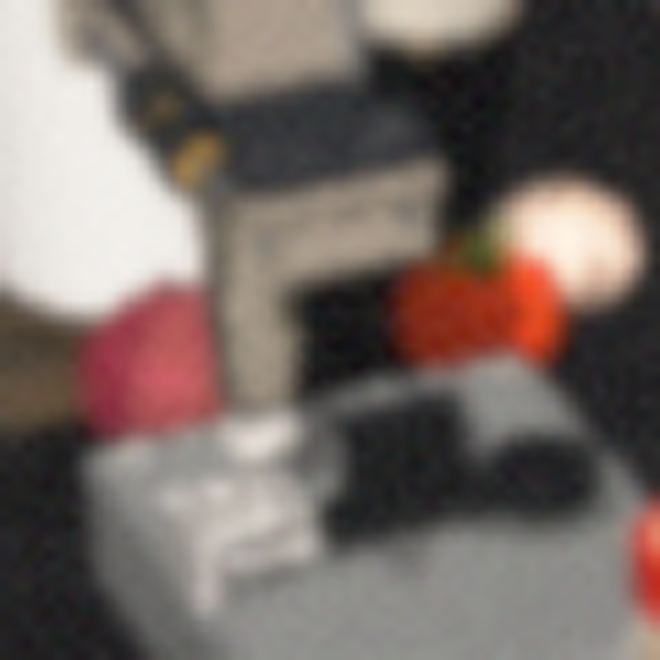

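Emit:
apply_moves(translation=[[1.3,-3.7,0],[1.3,-3.7,-6],[1.3,-3.7,-12],[1.3,-3.7,-18],[1.3,-3.7,-23],[1.3,-3.7,-23]], angular=[[0,0,0],[0,0,0],[0,0,0],[0,0,0],[0,0,0],[0,0,0]], hand=[0,0,0,0,0,0])

```text
time: 11.85
eef_pos: [0.4588, 0.3596, 0.1105]
orientation: [-0.072, 0.705, 0.066, 0.703]
force: [-0.2, -0.1, 0.6]
opening: 0.0006
```

```bash
python3 - <<'E'
from h import *
s=st()
E
```

```text
t 11.85 pos [458.8 359.6 110.5] yaw(y) 1.767 tilt 0.008 F [-0.2 -0.1  0.6] T [ 0.09 -0.1   0.  ] open 0.6 q [ 0.67  0.43  1.82 -0.01  0.9  -1.1 ]
```

Emit:
apply_moves(translation=[[0,0,-3],[0,0,-5],[0,0,-5]], angular=[[0,0,0],[0,0,0],[0,0,0]], hand=[0,0,0])

```text
time: 12.22
eef_pos: [0.4591, 0.3598, 0.1081]
orientation: [-0.072, 0.704, 0.067, 0.703]
force: [-6.0, -6.1, 28.6]
opening: 0.0004
```

```bash
python3 - <<'E'
from h import *
s=st()
snap('side','s7');crop('s7',185,110,60,60,11,'s7c')
E
```

```text
t 12.22 pos [459.1 359.8 108.1] yaw(y) 1.767 tilt 0.007 F [-6.  -6.1 28.6] T [-0.94  1.14 -0.  ] open 0.4 q [ 0.67  0.43  1.82 -0.01  0.9  -1.1 ]
```

View pics/s7c.png

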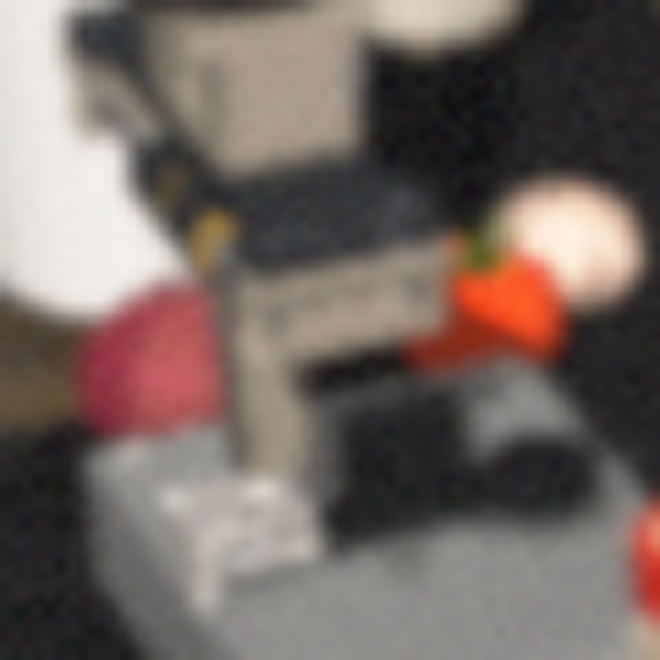

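Tips bottomed at 94 mm with 29 N, so the pin is home. Lifting clear and looking again.

Emit:
apply_moves(translation=[[0,0,0],[0,0,40],[0,0,80],[0,0,120],[-40,0,130],[-80,0,130],[-80,0,130]], angular=[[0,0,0],[0,0,0],[0,0,0],[0,0,0],[0,0,0],[0,0,0],[0,0,0]], hand=[0,0,0,0,40,70,70])

```text
time: 13.15
eef_pos: [0.3767, 0.3592, 0.2377]
orientation: [-0.073, 0.705, 0.067, 0.703]
force: [0.1, 0.9, 0.3]
opening: 0.0289
```

```bash
python3 - <<'E'
from h import *
s=st()
snap('top','t8');snap('side','s8');crop('t8',120,120,205,130,3.5,'t8c');crop('s8',180,140,60,40,12,'s8c');crop('t8',235,155,60,45,12,'t8m')
E
```

```text
t 13.15 pos [376.7 359.2 237.7] yaw(y) 1.768 tilt 0.009 F [0.1 0.9 0.3] T [ 0.08 -0.02 -0.05] open 28.9 q [ 0.76  0.18  1.84 -0.    1.12 -1.  ]
```

View pics/t8c.png

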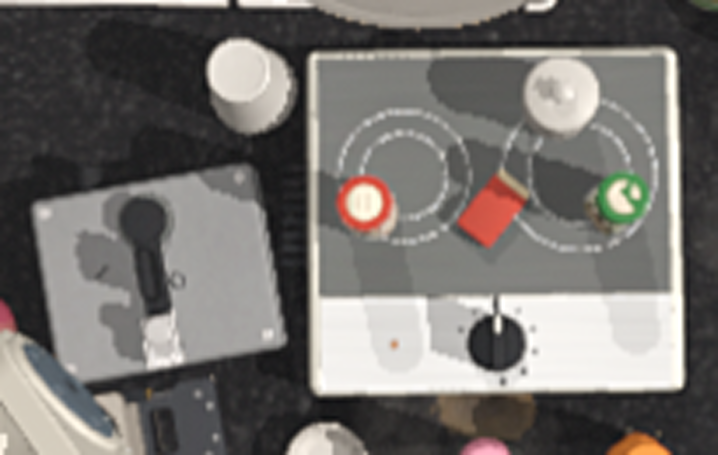

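View pics/s8c.png

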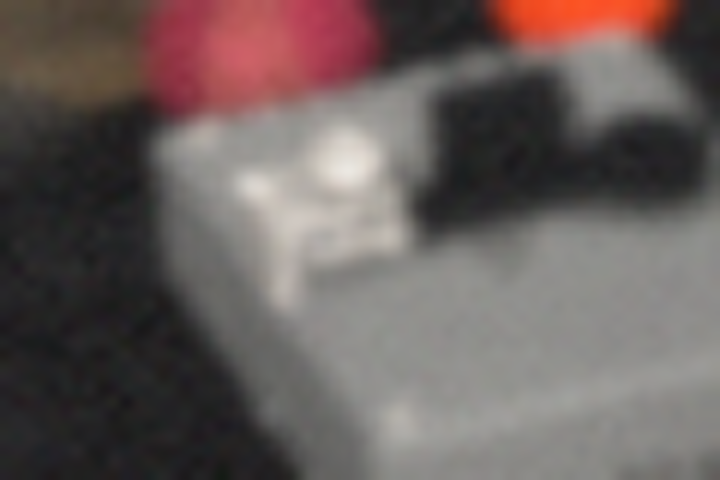

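View pics/t8m.png

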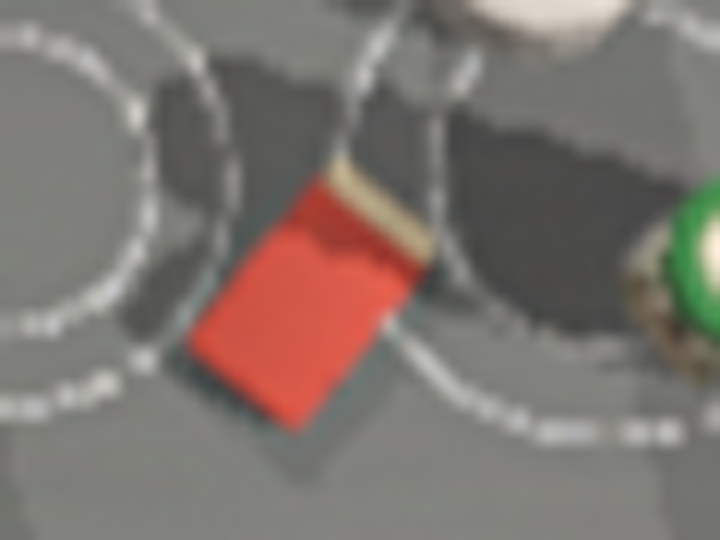

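```bash
python3 - <<'E'
from h import *
c=ld('t8'); Q=lambda x,y,z:P(c,x,y,12,235,155,z)[:2]
A,B,C,D=[Q(*p,.064) for p in((338,160),(434,248),(190,343),(299,432))]
ctr=(A+B+C+D)/4; l=(A+B-C-D)/2; w=(B+D-A-C)/2
print(ctr,np.hypot(*l),np.arctan2(l[1],l[0]),np.hypot(*w),np.arctan2(w[1],w[0]))
s=st(); print((ctr-s['eef_pos'][:2])*1000)
# refine objects side
cs=ld('s8')
for n,p in dict(red=(.564,.183,.159),green=(.573,-.029,.15),tin=(.661,.018,.135)).items(): print(n,proj(cs,p)*1.5, proj(c,p)*1.5)
E
```

```text
[0.56951038 0.07423844] 0.05935221980661251 -0.6418339032650006 0.034584851338850926 -2.2710055875315502
t 13.25 pos [379.1 359.8 238. ] yaw(y) 1.768 tilt 0.007 F [ 0.4 -0.3  0.2] T [ 0.01  0.05 -0.01] open 36.5 q [ 0.76  0.19  1.84 -0.01  1.12 -1.01]
[ 190.38160253 -285.58368719]
red [372.45424399 236.71083609] [335.33305898 266.35386492]
green [402.8432783  296.28453775] [446.42786463 263.74164644]
tin [438.23620011 282.57880065] [421.75057047 219.11451108]
```

```bash
python3 -c "
from h import *
crop('s8',230,140,80,95,6,'s8h')"
```

```text
(no output)
```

View pics/s8h.png

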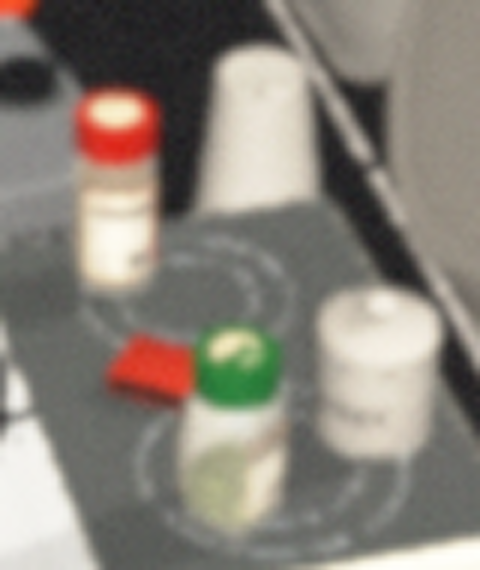

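Emit:
apply_moves(translation=[[24,-48,0],[48,-97,0],[73,-146,0],[97,-194,0],[121,-243,0],[145,-291,0],[170,-340,0],[194,-388,0]], angular=[[0,0,-0.11],[0,0,-0.22],[0,0,-0.33],[0,0,-0.44],[0,0,-0.55],[0,0,-0.66],[0,0,-0.77],[0,0,-0.88]], hand=[75,75,75,75,75,75,75,75])

```text
time: 14.25
eef_pos: [0.5745, -0.0309, 0.2375]
orientation: [0.236, 0.667, -0.241, 0.664]
force: [0.2, 0.6, 0.4]
opening: 0.0691
```

```bash
python3 - <<'E'
from h import *
s=st(); print((np.array([.573,-.029,.120])-s['eef_pos'])*1000)
E
```

```text
t 14.25 pos [574.5 -30.9 237.5] yaw(y) 0.883 tilt 0.008 F [0.2 0.6 0.4] T [0.02 0.   0.01] open 69.1 q [-0.05  0.27  1.73 -0.01  1.15 -0.93]
[  -1.53204027    1.90986696 -117.47017587]
```

Emit:
apply_moves(translation=[[-1.5,2,-40],[-1.5,2,-80],[-1.5,2,-118],[-1.5,2,-118],[-1.5,2,-118],[-1.5,2,-118],[-1.5,2,-118],[-1.5,2,-118]], angular=[[0,0,0],[0,0,0],[0,0,0],[0,0,0],[0,0,0],[0,0,0],[0,0,0],[0,0,0]], hand=[75,75,75,75,0,0,0,0], newtons=20)

```text
time: 15.25
eef_pos: [0.574, -0.0291, 0.1209]
orientation: [0.236, 0.666, -0.24, 0.665]
force: [-0.7, -1.7, 7.0]
opening: 0.0454
```

```bash
python3 - <<'E'
from h import *
s=st(); print((np.array([.519,-.2465,.21])-s['eef_pos'])*1000)
E
```

```text
t 15.25 pos [574.  -29.1 120.9] yaw(y) 0.883 tilt 0.006 F [-0.7 -1.7  7. ] T [-0.28  0.12  0.  ] open 45.4 q [-0.05  0.4   1.83 -0.01  0.91 -0.93]
[ -55.01353755 -217.41458191   89.09409894]
```

Emit:
apply_moves(translation=[[0,0,0],[0,0,40],[0,0,70],[-14,-54,70],[-28,-109,70],[-42,-163,70],[-55,-217,70],[-55,-217,70]], angular=[[0,0,0],[0,0,0],[0,0,0],[0,0,0],[0,0,0],[0,0,0],[0,0,0],[0,0,0]], hand=[0,0,0,0,0,0,0,0])

```text
time: 16.25
eef_pos: [0.5179, -0.2491, 0.1909]
orientation: [0.237, 0.666, -0.242, 0.665]
force: [0.6, 0.5, -1.6]
opening: 0.0457
```

```bash
python3 - <<'E'
from h import *
s=st(); print((np.array([.519,-.2465,.0965])-s['eef_pos'])*1000)
snap('side','s9');crop('s9',200,130,170,200,3,'s9c')
E
```

```text
t 16.25 pos [ 517.9 -249.1  190.9] yaw(y) 0.879 tilt 0.007 F [ 0.6  0.5 -1.6] T [-0.   -0.03  0.01] open 45.7 q [-0.45  0.32  1.78 -0.01  1.05 -1.32]
[  1.0592126    2.60211282 -94.42625111]
```

View pics/s9c.png

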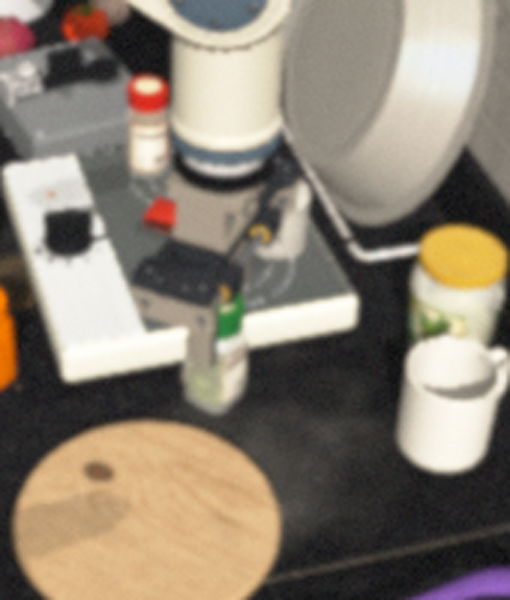

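Green jar is held upright at crop (215,370). Lowering it onto the board.

Emit:
apply_moves(translation=[[1,2.5,-40],[1,2.5,-80],[1,2.5,-94],[1,2.5,-94],[1,2.5,-94],[1,2.5,-94],[1,2.5,-94]], angular=[[0,0,0],[0,0,0],[0,0,0],[0,0,0],[0,0,0],[0,0,0],[0,0,0]], hand=[0,0,0,0,65,65,65])

```text
time: 17.18
eef_pos: [0.5198, -0.2448, 0.0975]
orientation: [0.237, 0.666, -0.241, 0.665]
force: [0.4, 0.3, -0.4]
opening: 0.0593
```

Emit:
apply_moves(translation=[[0,0,45],[0,0,90],[0,0,130],[0,60,130],[0,120,130],[0,180,130],[20,240,130],[40,300,130]], angular=[[0,0,0],[0,0,0],[0,0,0],[0,0,0],[0,0,0],[0,0,0],[0,0,0],[0,0,0]], hand=[65,65,65,65,65,65,65,65])

```text
time: 18.18
eef_pos: [0.5597, 0.0557, 0.2282]
orientation: [0.238, 0.665, -0.241, 0.665]
force: [0.8, 0.2, -0.6]
opening: 0.0598
```

```bash
python3 - <<'E'
from h import *
s=st(); print((np.array([.5695,.0742,.067])-s['eef_pos'])*1000)
snap('side','s10');crop('s10',190,130,180,200,3,'s10c')
E
```

```text
t 18.18 pos [559.7  55.7 228.2] yaw(y) 0.880 tilt 0.005 F [ 0.8  0.2 -0.6] T [-0.06 -0.03 -0.04] open 59.8 q [ 0.1   0.26  1.77 -0.01  1.12 -0.78]
[   9.8205218    18.53820618 -161.21790599]
```

View pics/s10c.png

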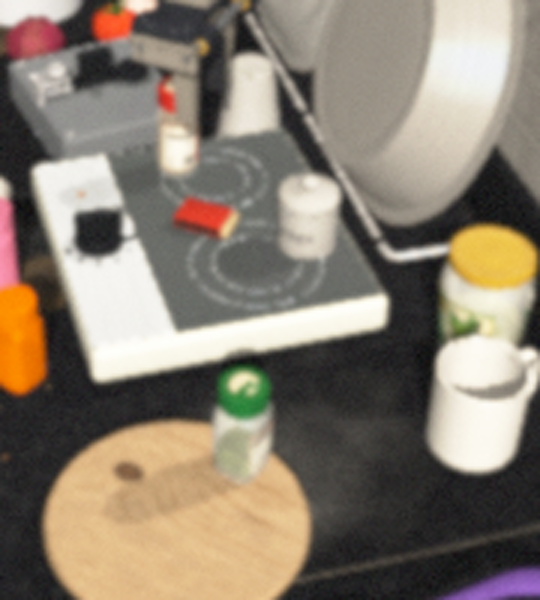

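Green jar stands on the board at crop (243,420). Checking that the matchbox has not shifted.

```bash
python3 - <<'E'
from h import *
c=ld('s10'); im=cv2.imread('pics/s10.png')[175:225,235:285]; im=cv2.resize(im,None,fx=12,fy=12,interpolation=cv2.INTER_CUBIC)
R=Ro.from_rotvec([0,0,.89]).as_matrix()
for z in(.05,.066):
  pts=[proj(c,np.array([.5695,.0742,z])+R@[a,b,0]) for a,b in((.0185,.03),(.0185,-.03),(-.0185,-.03),(-.0185,.03))]
  p=((np.array(pts)+.5-[235,175])*12).astype(int); cv2.polylines(im,[p],True,(0,255,0) if z>.06 else (255,0,0),1)
cv2.imwrite('pics/m10.png',im)
E
```

```text
(no output)
```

View pics/m10.png

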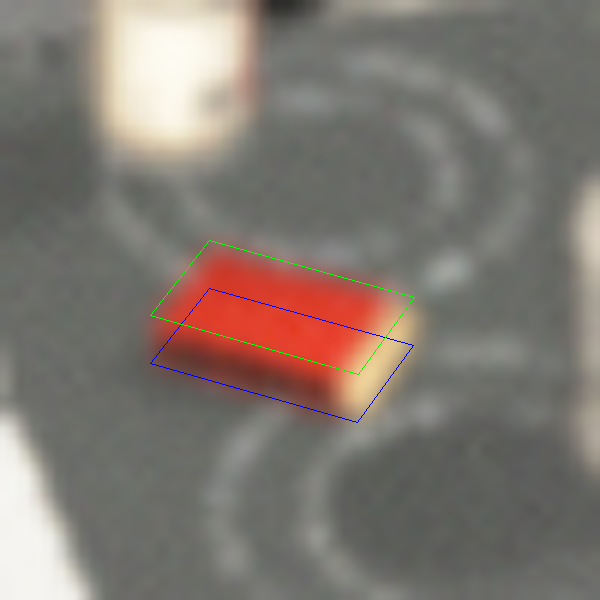

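Emit:
apply_moves(translation=[[10,18.5,0],[10,18.5,-50],[10,18.5,-100],[10,18.5,-140],[10,18.5,-160],[10,18.5,-160],[10,18.5,-160]], angular=[[0,0,0],[0,0,0],[0,0,0],[0,0,0],[0,0,0],[0,0,0],[0,0,0]], hand=[65,65,65,65,65,65,65])

```text
time: 19.1
eef_pos: [0.5724, 0.0805, 0.0692]
orientation: [0.239, 0.665, -0.239, 0.666]
force: [0.7, -0.9, 0.5]
opening: 0.0593
```

```bash
python3 - <<'E'
from h import *
s=st()
snap('side','s11');crop('s11',210,120,110,100,6,'s11c')
E
```

```text
t 19.10 pos [572.4  80.5  69.2] yaw(y) 0.881 tilt 0.001 F [ 0.7 -0.9  0.5] T [0.03 0.02 0.01] open 59.3 q [ 0.14  0.48  1.86 -0.    0.81 -0.74]
```

View pics/s11c.png

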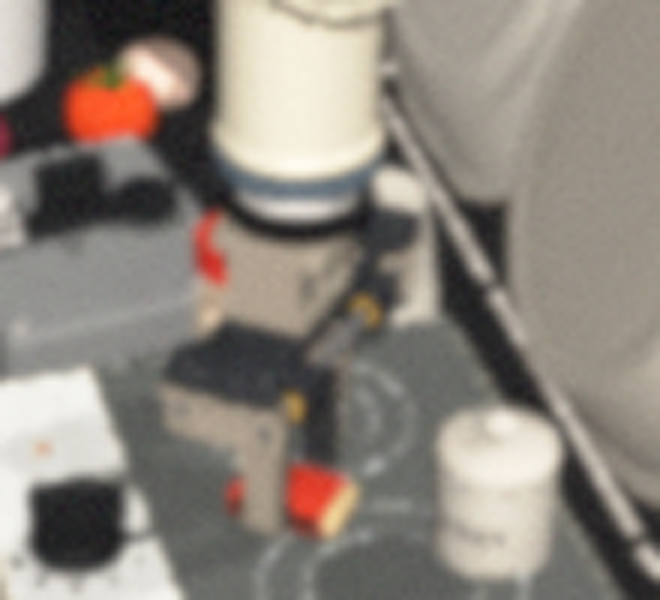

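Emit:
apply_moves(translation=[[-3,-6,-2],[-3,-6,-2],[-3,-6,-2],[-3,-6,-2],[-3,-6,-2],[-3,-6,-2],[-3,-6,-2]], angular=[[0,0,0],[0,0,0],[0,0,0],[0,0,0],[0,0,0],[0,0,0],[0,0,0]], hand=[65,65,0,0,0,0,0], newtons=12)

```text
time: 20.02
eef_pos: [0.5696, 0.0746, 0.0675]
orientation: [0.239, 0.665, -0.239, 0.666]
force: [0.2, 0.4, 1.2]
opening: 0.0359
```

```bash
python3 - <<'E'
from h import *
s=st()
E
```

```text
t 20.02 pos [569.6  74.6  67.5] yaw(y) 0.881 tilt 0.002 F [0.2 0.4 1.2] T [-0.04  0.03 -0.01] open 35.9 q [ 0.13  0.48  1.87 -0.    0.8  -0.75]
```

Emit:
apply_moves(translation=[[0,0,60],[0,0,120],[-30,-60,120],[-60,-118,120],[-90,-176,120],[-120,-234,120],[-150,-292,120],[-185,-361,120]], angular=[[0,0,0],[0,0,0],[0,0,-0.15],[0,0,-0.3],[0,0,-0.45],[0,0,-0.6],[0,0,-0.75],[0,0,-0.88]], hand=[0,0,0,0,0,0,0,0])

```text
time: 21.02
eef_pos: [0.3974, -0.2607, 0.1877]
orientation: [-0.501, -0.498, 0.501, -0.5]
force: [1.4, -0.3, 0.7]
opening: 0.0359
```

```bash
python3 - <<'E'
from h import *
s=st(); print((np.array([.384,-.2865,.043])-s['eef_pos'])*1000)
E
```

```text
t 21.02 pos [ 397.4 -260.7  187.7] yaw(y) -0.003 tilt 0.002 F [ 1.4 -0.3  0.7] T [-0.13  0.04 -0.  ] open 35.9 q [-0.58  0.17  1.99 -0.    0.99 -0.58]
[ -13.43955701  -25.80625779 -144.6838797 ]
```

Emit:
apply_moves(translation=[[-13,-26,0],[-13,-26,-50],[-13,-26,-100],[-13,-26,-130],[-13,-26,-144],[-13,-26,-144]], angular=[[0,0,0],[0,0,0],[0,0,0],[0,0,0],[0,0,0],[0,0,0]], hand=[0,0,0,0,0,0])

```text
time: 21.78
eef_pos: [0.3844, -0.2866, 0.0434]
orientation: [-0.5, -0.499, 0.501, -0.5]
force: [-0.2, -0.4, -0.4]
opening: 0.0356
```

```bash
python3 - <<'E'
from h import *
s=st(); print((np.array([.384,-.2865,.043])-s['eef_pos'])*1000)
snap('side','s12');crop('s12',190,200,120,150,4,'s12c')
E
```

```text
t 21.77 pos [ 384.4 -286.6   43.4] yaw(y) -0.003 tilt 0.002 F [-0.2 -0.4 -0.4] T [-0.02  0.09  0.01] open 35.6 q [-0.64  0.4   2.08 -0.    0.65 -0.64]
[-0.35156263  0.09705482 -0.42623174]
```

View pics/s12c.png

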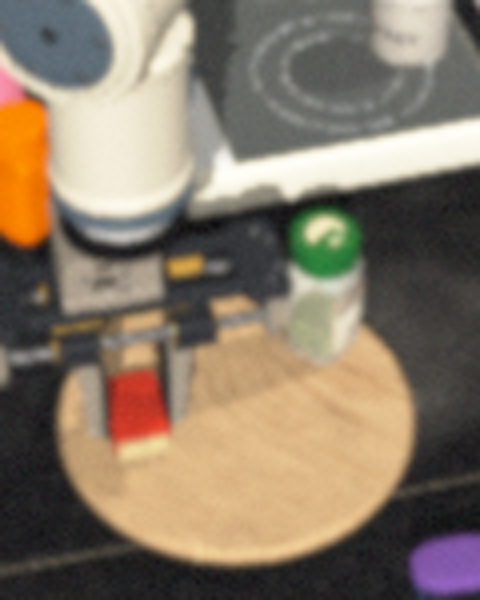

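Emit:
apply_moves(translation=[[0,0,0],[0,0,0],[0,0,0],[0,0,60],[0,0,120],[0,0,180],[20,50,180],[40,100,180]], angular=[[0,0,0],[0,0,0],[0,0,0],[0,0,0],[0,0,0],[0,0,0.15],[0,0,0.3],[0,0,0.45]], hand=[60,60,60,60,60,60,75,75])

```text
time: 22.82
eef_pos: [0.4254, -0.1863, 0.2255]
orientation: [0.376, 0.597, -0.376, 0.601]
force: [0.5, 0.1, 0.2]
opening: 0.0687
```

```bash
python3 - <<'E'
from h import *
s=st(); print((np.array([.565,.183,.128])-s['eef_pos'])*1000)
E
```

```text
t 22.82 pos [ 425.4 -186.3  225.5] yaw(y) 0.450 tilt 0.006 F [0.5 0.1 0.2] T [-0.05 -0.    0.06] open 68.7 q [-0.42  0.1   1.97 -0.    1.07 -0.87]
[139.55485985 369.32684996 -97.47703751]
```

Emit:
apply_moves(translation=[[20,53,0],[40,106,0],[60,159,0],[80,212,0],[100,265,0],[120,318,0],[139.5,369,0],[139.5,369,0]], angular=[[0,0,0.1],[0,0,0.2],[0,0,0.3],[0,0,0.4],[0,0,0.5],[0,0,0.6],[0,0,0.65],[0,0,0.65]], hand=[75,75,75,75,75,75,75,75])

```text
time: 23.82
eef_pos: [0.5657, 0.1858, 0.2254]
orientation: [0.165, 0.686, -0.163, 0.69]
force: [-0.5, 0.5, -0.4]
opening: 0.0691
```

```bash
python3 - <<'E'
from h import *
s=st(); print((np.array([.565,.183,.128])-s['eef_pos'])*1000)
E
```

```text
t 23.82 pos [565.7 185.8 225.4] yaw(y) 1.104 tilt 0.006 F [-0.5  0.5 -0.4] T [-0.01  0.05  0.06] open 69.1 q [ 0.31  0.31  1.71 -0.    1.12 -0.79]
[ -0.69214543  -2.80345838 -97.38532872]
```

Emit:
apply_moves(translation=[[-0.7,-2.8,-40],[-0.7,-2.8,-80],[-0.7,-2.8,-97.5],[-0.7,-2.8,-97.5],[-0.7,-2.8,-97.5],[-0.7,-2.8,-97.5],[-0.7,-2.8,-97.5],[-0.7,-2.8,-97.5]], angular=[[0,0,0],[0,0,0],[0,0,0],[0,0,0],[0,0,0],[0,0,0],[0,0,0],[0,0,0]], hand=[75,75,75,75,0,0,0,0], newtons=20)

```text
time: 24.82
eef_pos: [0.5657, 0.1832, 0.129]
orientation: [0.165, 0.685, -0.162, 0.69]
force: [-0.3, -2.1, 6.6]
opening: 0.0451
```

```bash
python3 - <<'E'
from h import *
s=st(); print((np.array([.449,-.2115,.128])-s['eef_pos'])*1000)
E
```

```text
t 24.82 pos [565.7 183.2 129. ] yaw(y) 1.104 tilt 0.008 F [-0.3 -2.1  6.6] T [-0.16  0.12  0.03] open 45.1 q [ 0.31  0.41  1.79 -0.    0.93 -0.79]
[-116.70956579 -394.66729148   -0.95422994]
```

Emit:
apply_moves(translation=[[0,0,40],[0,0,80],[-17,-58,80],[-34,-116,80],[-51,-174,80],[-69,-232,80],[-86,-290,80],[-103,-348,80]], angular=[[0,0,0],[0,0,0],[0,0,0],[0,0,0],[0,0,0],[0,0,0],[0,0,0],[0,0,0]], hand=[0,0,0,0,0,0,0,0])

```text
time: 25.82
eef_pos: [0.4619, -0.1665, 0.2092]
orientation: [0.165, 0.685, -0.162, 0.691]
force: [1.3, -0.5, -1.6]
opening: 0.045
```

```bash
python3 - <<'E'
from h import *
s=st(); print((np.array([.449,-.2115,.105])-s['eef_pos'])*1000)
E
```

```text
t 25.82 pos [ 461.9 -166.5  209.2] yaw(y) 1.104 tilt 0.009 F [ 1.3 -0.5 -1.6] T [-0.06 -0.06  0.01] open 45.0 q [-0.35  0.16  1.94  0.01  1.03 -1.46]
[ -12.92908523  -45.03544319 -104.235582  ]
```

Emit:
apply_moves(translation=[[-13,-45,0],[-13,-45,-40],[-13,-45,-80],[-13,-45,-104],[-13,-45,-104],[-13,-45,-104],[-13,-45,-104],[-13,-45,-104]], angular=[[0,0,0],[0,0,0],[0,0,0],[0,0,0],[0,0,0],[0,0,0],[0,0,0],[0,0,0]], hand=[0,0,0,0,0,65,65,65])

```text
time: 26.82
eef_pos: [0.4493, -0.2116, 0.1059]
orientation: [0.165, 0.685, -0.162, 0.691]
force: [-0.9, -0.8, 0.4]
opening: 0.0597
```

Emit:
apply_moves(translation=[[0,0,45],[0,0,90],[0,0,120],[30,50,120],[60,100,120],[90,150,120],[120,200,120],[150,220,120]], angular=[[0,0,0],[0,0,0],[0,0,0],[0,0,0],[0,0,0],[0,0,0],[0,0,0],[0,0,0]], hand=[65,65,65,100,100,100,100,100])

```text
time: 27.82
eef_pos: [0.6001, 0.0113, 0.2265]
orientation: [0.164, 0.685, -0.161, 0.692]
force: [0.1, -0.3, 0.3]
opening: 0.0922
```

```bash
python3 - <<'E'
from h import *
s=st(); print((np.array([.661,.018,.103])-s['eef_pos'])*1000)
snap('side','s13');crop('s13',190,130,180,200,3,'s13c')
E
```

```text
t 27.82 pos [600.1  11.3 226.5] yaw(y) 1.107 tilt 0.010 F [ 0.1 -0.3  0.3] T [-0.04 -0.03  0.03] open 92.2 q [ 0.02  0.31  1.7   0.    1.12 -1.09]
[  60.90618541    6.71453298 -123.46456852]
```

View pics/s13c.png

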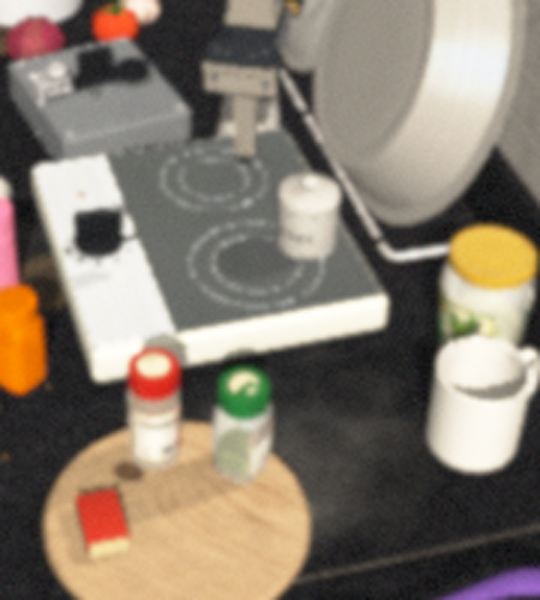

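```bash
python3 - <<'E'
from h import *
c=ld('top0')
for z in (.0,.05,.1,.2): print(z,pix(c,355/1.5,190/1.5,z)[:2],pix(c,420/1.5,175/1.5,z)[:2])
E
```

```text
0.0 [0.74477922 0.15274643] [0.77998704 0.01266087]
0.05 [0.73426587 0.15129054] [0.76822509 0.01617293]
0.1 [0.72375252 0.14983465] [0.75646315 0.019685  ]
0.2 [0.70272582 0.14692287] [0.73293925 0.02670912]
```

Emit:
apply_moves(translation=[[20,2,0],[40,4,0],[61,6.7,0],[61,6.7,0]], angular=[[0,0,0.15],[0,0,0.3],[0,0,0.46],[0,0,0.46]], hand=[100,100,100,100])

```text
time: 28.38
eef_pos: [0.6653, 0.0193, 0.2266]
orientation: [0.005, 0.703, 0.001, 0.711]
force: [-0.3, -0.1, -0.6]
opening: 0.0916
```

```bash
python3 - <<'E'
from h import *
s=st(); print((np.array([.661,.018,.108])-s['eef_pos'])*1000)
E
```

```text
t 28.38 pos [665.3  19.3 226.6] yaw(y) 1.566 tilt 0.014 F [-0.3 -0.1 -0.6] T [ 0.03 -0.   -0.05] open 91.6 q [ 0.02  0.41  1.55  0.01  1.17 -1.55]
[  -4.30267134   -1.28169048 -118.58332326]
```

Emit:
apply_moves(translation=[[-4.3,-1.3,-40],[-4.3,-1.3,-80],[-4.3,-1.3,-118.5],[-4.3,-1.3,-118.5],[-4.3,-1.3,-118.5],[-4.3,-1.3,-118.5],[-4.3,-1.3,-118.5],[-4.3,-1.3,-118.5]], angular=[[0,0,0],[0,0,0],[0,0,0],[0,0,0],[0,0,0],[0,0,0],[0,0,0],[0,0,0]], hand=[100,100,100,100,0,0,0,0], newtons=25)

```text
time: 29.38
eef_pos: [0.662, 0.0186, 0.1096]
orientation: [0.005, 0.702, 0.002, 0.712]
force: [-0.4, 3.9, 7.4]
opening: 0.0612
```

```bash
python3 - <<'E'
from h import *
s=st(); print((np.array([.469,-.3465,.108])-s['eef_pos'])*1000)
E
```

```text
t 29.38 pos [662.   18.6 109.6] yaw(y) 1.566 tilt 0.017 F [-0.4  3.9  7.4] T [0.66 0.07 0.02] open 61.2 q [ 0.02  0.53  1.65  0.01  0.95 -1.55]
[-193.01445462 -365.08122041   -1.61086381]
```

Emit:
apply_moves(translation=[[0,0,30],[0,0,70],[0,0,110],[0,0,110]], angular=[[0,0,0],[0,0,0],[0,0,0],[0,0,0]], hand=[0,0,0,0])

```text
time: 29.88
eef_pos: [0.6636, 0.0185, 0.2226]
orientation: [0.005, 0.7, 0.001, 0.714]
force: [0.8, -0.1, -4.6]
opening: 0.0609
```

```bash
python3 - <<'E'
from h import *
s=st(); print((np.array([.469,-.3465,.108])-s['eef_pos'])*1000)
snap('side','s14');crop('s14',230,90,120,120,5,'s14c')
E
```

```text
t 29.88 pos [663.6  18.5 222.6] yaw(y) 1.566 tilt 0.021 F [ 0.8 -0.1 -4.6] T [-0.01 -0.04 -0.05] open 60.9 q [ 0.02  0.41  1.57  0.01  1.15 -1.55]
[-194.63554837 -364.98631734 -114.5912    ]
```

View pics/s14c.png

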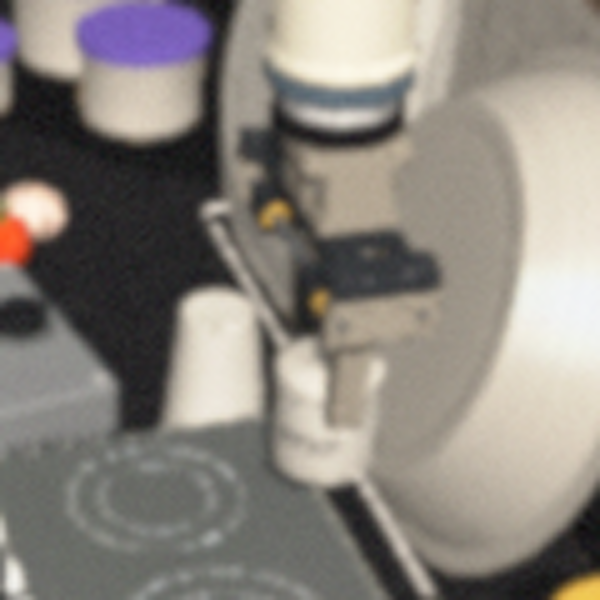

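Emit:
apply_moves(translation=[[-24,-46,0],[-49,-91,0],[-73,-137,0],[-97,-182,0],[-122,-228,0],[-146,-274,0],[-170,-319,0],[-194.5,-365,0]], angular=[[0,0.02,0],[0,0.02,0],[0,0.02,0],[0,0.02,0],[0,0.02,0],[0,0.02,0],[0,0.02,0],[0,0.02,0]], hand=[0,0,0,0,0,0,0,0])

```text
time: 30.92
eef_pos: [0.4656, -0.3471, 0.2175]
orientation: [0.006, 0.71, 0.002, 0.704]
force: [1.3, -1.2, -3.5]
opening: 0.0608
```

```bash
python3 - <<'E'
from h import *
s=st(); print((np.array([.469,-.3465,.0855])-s['eef_pos'])*1000)
E
```

```text
t 30.93 pos [ 465.6 -347.1  217.5] yaw(y) 1.565 tilt 0.014 F [ 1.3 -1.2 -3.5] T [ 0.02 -0.05  0.04] open 60.8 q [-0.65  0.3   1.73  0.    1.12 -2.21]
[   3.40892681    0.55108696 -132.04782922]
```

Emit:
apply_moves(translation=[[3,0.5,-45],[3,0.5,-90],[3,0.5,-122],[3,0.5,-132],[3,0.5,-132],[3,0.5,-132],[3,0.5,-132],[3,0.5,-132]], angular=[[0,-0.01,0],[0,-0.01,0],[0,-0.01,0],[0,-0.01,0],[0,-0.01,0],[0,-0.01,0],[0,-0.01,0],[0,-0.01,0]], hand=[0,0,0,0,0,0,90,90])

```text
time: 31.92
eef_pos: [0.469, -0.3468, 0.086]
orientation: [0.006, 0.706, 0.002, 0.708]
force: [-0.8, -0.2, -0.2]
opening: 0.0789
```

```bash
python3 - <<'E'
from h import *
st()
E
```

```text
t 31.93 pos [ 469.  -346.8   86. ] yaw(y) 1.566 tilt 0.011 F [-0.8 -0.2 -0.2] T [ 0.05 -0.01  0.01] open 78.9 q [-0.65  0.46  1.83  0.01  0.85 -2.22]
```

Emit:
apply_moves(translation=[[0,0,0],[0,0,45],[0,0,90],[0,0,140],[-30,50,150],[-60,110,150],[-80,170,150],[-100,230,150]], angular=[[0,0,0],[0,0,0],[0,0,0],[0,0,0],[0,0,0],[0,0,0],[0,0,0],[0,0,0]], hand=[90,90,90,90,90,90,90,90])

```text
time: 32.92
eef_pos: [0.3701, -0.1212, 0.2363]
orientation: [0.006, 0.706, 0.002, 0.709]
force: [0.7, 1.4, 1.1]
opening: 0.0828
```

Emit:
apply_moves(translation=[[0,60,0],[0,120,0],[0,180,0],[0,240,0],[0,300,0],[-20,360,0],[-40,410,0],[-40,410,0]], angular=[[0,0,0],[0,0,0],[0,0,0],[0,0,0],[0,0,0],[0,0,0],[0,0,0],[0,0,0]], hand=[90,90,90,90,90,90,90,90])

```text
time: 33.92
eef_pos: [0.3288, 0.2918, 0.2366]
orientation: [0.005, 0.705, 0.004, 0.709]
force: [0.4, -0.8, -1.3]
opening: 0.0824
```

```bash
python3 - <<'E'
from h import *
st()
for n in('top','side'):
    snap(n,n+'15'); crop(n+'15',0,0,512,384,1.5,n+'15b')
crop('top15',325,170,100,100,6,'b15')
E
```

```text
t 33.92 pos [328.8 291.8 236.6] yaw(y) 1.570 tilt 0.013 F [ 0.4 -0.8 -1.3] T [-0.   -0.   -0.01] open 82.4 q [ 0.72  0.04  2.01  0.01  1.08 -0.85]
```

View pics/top15b.png

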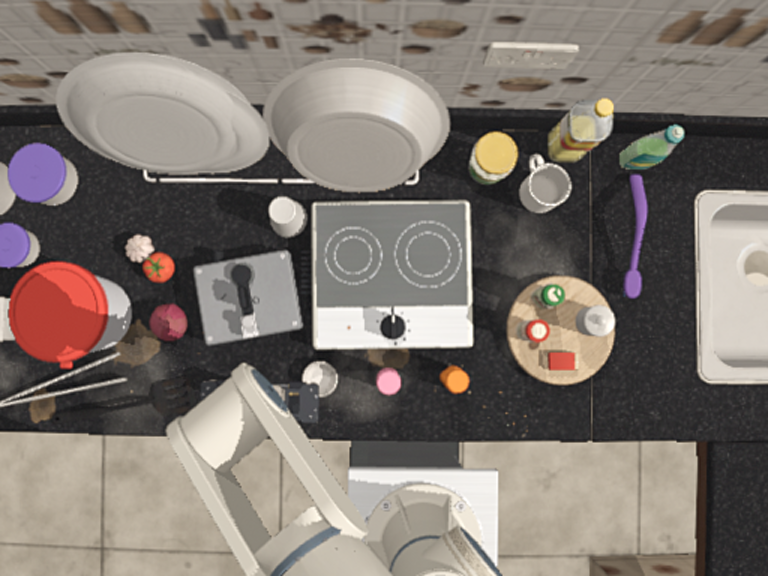

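View pics/side15b.png

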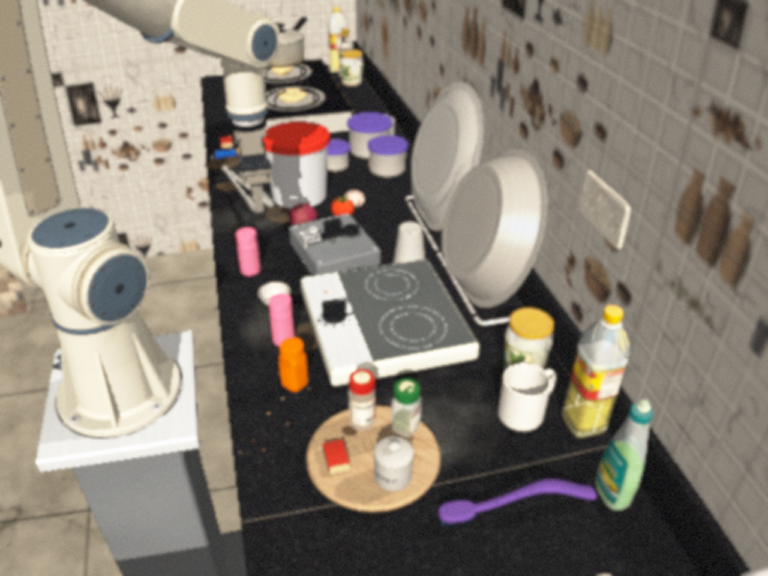

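View pics/b15.png

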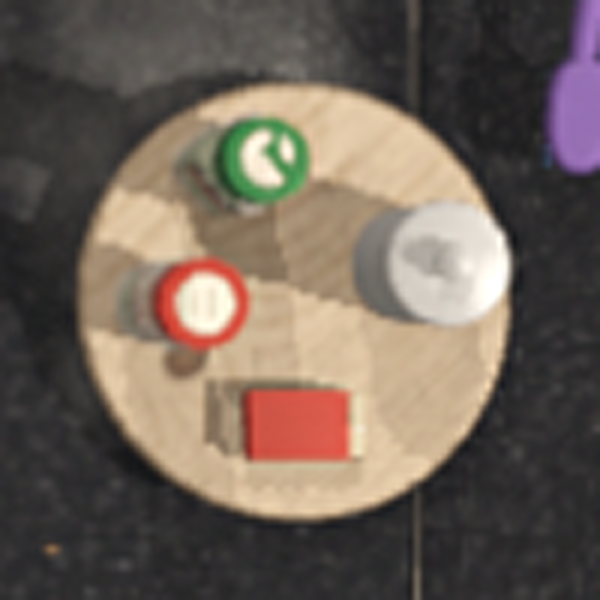

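```bash
python3 - <<'E'
from h import *
c=ld('top15'); b=np.array([.449,-.2865])
for n,p in dict(green=(263,160,.125),red=(202,302,.134),tin=(449,262,.097),match=(303,424,.041)).items():
    q=P(c,p[0],p[1],6,325,170,p[2])[:2]; print(n,q,np.hypot(*(q-b)))
s=st(); print(job_done())
E
```

```text
green [ 0.51849085 -0.24122797] 0.08293693456397852
red [ 0.44868719 -0.20872563] 0.07777500215973791
tin [ 0.47007355 -0.34370152] 0.060959891207093365
match [ 0.38595    -0.28543026] 0.06305907646278175
t 34.02 pos [329.9 288.9 236.4] yaw(y) 1.567 tilt 0.011 F [-0.8  0.2  0.2] T [ 0.04  0.02 -0.03] open 82.8 q [ 0.71  0.04  2.01  0.01  1.08 -0.86]
the job is handed in; nothing more can be done
None
```

The hotplate is switched off, isolated and locked, and everything on it has been moved to the board. I handed the job in at 34 s of robot time; it reported no verdict.

**What I did, in order:**
1. Turned the selector to the broad bar; the pointer faced it after I let go.
2. Swung the isolator handle to off. In the image it pointed about 0.014 rad from the pin, roughly 1.4 mm at the hole. I measured this from the picture, because the hasp hides the hole itself.
3. Pressed the lock pin until the fingertips stopped 94 mm above the worktop at about 29 N, which is the height given for fully home.
4. Moved the green jar, the matchbox, the red jar and the tin onto the board. There was no shaker.

**Last checks:** the final pictures show all four things upright on the board, with the hotplate empty. Their middles measured 83 mm (green jar), 78 mm (red jar), 61 mm (tin) and 63 mm (matchbox) from the board's middle, against the 105 mm limit. The knob, handle and pin look unchanged, the bystanders and look-alikes look where they started, and the arm is clear of everything.

**Disagreements:** the isolator's outline put its pivot and hasp about 8 mm from where I measured them directly in both cameras. I trusted the direct measurements, and the pin going home supports them. The gripper also closed to 61 mm on the tin, not its listed 64 mm, but the tin was carried and set down upright.

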